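# Put the leftover staples back in the stuck tin

### The job

Put the leftover stick of staples back in the bench tin and shut its lid fully; the lid is stiff and flush, so first lever it at least halfway up with the flat blade of the ripping chisel in the notch at the tin's front, keeping the fingers off the lid until then. The chisel has slid under the low shelf with only its blade end showing: draw it out until its handle is clear of the shelf, let go of it lying on the bench, and take it again by the handle to lever. Leave the chisel lying on the bench clear of the tin, and do not shift the awl, hammer, jar or thread cone.

Things in the scene. Friction and masses are not known exactly. Their poses are not given: they have to be found in the camera images.
- tin: Grey steel bench tin, screwed down, 130 deep (its x) by 150 wide (its y) by 55 mm high, walls and floor 3 mm; a 2 mm high lug stands 16 mm out at the middle of each side. Origin: centre of its underside; x points from its front (x = -65) to its hinge side, z up. The front faces across the bench towards the shelf.
- tin_notch (a point): Middle of the pry notch's mouth, in the top edge of the tin's front wall (tin x = -65, y = 0, z = 50.5 mm); axes as the tin's. The notch is 50 mm wide, from z = 46 up to the closed lid's underside at z = 55, and opens into the inside of the tin.
- tin_hinge (a point): On the lid's hinge axis, at the back top edge (tin x = 66, y = 0, z = 55 mm); axes as the tin's. The hinge axis is parallel to the tin's y.
- tin_lid (a joint): Opening angle of the tin's lid in rad: 0 shut, grows as the front edge swings up and back, stop at 1.95. The hinge is stiff (0.30 N m of friction): the lid stays at any angle where it is left; at the front edge it takes 3 to 4 N to raise.
- lid_front (a point): Middle of the lid's front edge, on its underside, 135 mm from the hinge axis; x axis from the front edge to the hinge, z normal to the plate. The lid is a flat grey steel plate 134 by 154 by 4 mm, without handle, overhanging the tin's front by 4 mm; a tab 44 mm wide stands out 7 mm more over the notch. The hinge barrels show at its back.
- shelf: Low plywood shelf, fixed, 200 deep (its x), 300 wide (its y), 61 mm high; deck underside at 46 mm; side panels 18 mm, closed back, open front at x = -100. Three fixed thread cones, 98 mm high, 64 mm wide, stand on it (centres at x = 52). Origin: centre of its underside; -x points out of the front, towards the tin's side of the bench.
- chisel: Ripping chisel, 205 mm long, 0.09 to 0.18 kg, lying flat, handle under the shelf, 75 to 95 mm of its blade end out. Origin: under the handle's middle; x towards the blade tip, z up. Wooden handle x -55 to 55, 26 wide, 24 high, on the bench; ferrule to x = 67, 20 across; shank to 100, 10 wide, 7 thick; flat blade to 150, 20 wide, 4 thick (last 15 mm: 3).
- chisel_tip (a point): Middle of the chisel's blade tip (chisel x = 150, z = 12 mm). Handle, shank and blade share one straight centreline 12 mm above the handle's underside, so the blade is in the air as the tool lies.
- chisel_grip (a point): Point inside the front half of the chisel's handle, near its balance point at about x = 40 (chisel x = 30, z = 12 mm).
- staples: Stick of staples: steel bar of inverted-U section, 100 long (its x) by 14 wide by 14 mm high, about 60 g, lying on the bench between the tin and the shelf. Origin: centre of its underside.
- awl: Bystander about 120 mm beside the chisel, on either side, under the same shelf: awl with a pear-shaped wooden handle (up to 30 wide, 24 high) and a thin round steel spike 6 mm thick; 200 mm long, spike pointing out of the shelf as the blade does. Origin under its handle, x along the spike (tip at x = 150).
- hammer: Bystander: tack hammer lying on the bench on the robot's side, handle 230 long, 22 wide, head 112 mm across, 20 mm high. Origin under the middle of the handle, x towards the head (head centre at x = 125).
- jar: Bystander: glass jar with a steel cap, 64 mm across, 85 mm high, standing on the bench. Origin: centre of its underside.
- cone: Bystander: cone of dark thread, 64 mm across at the foot, 98 mm high, standing on the bench. Origin: centre of its underside.
Not all that is in view belongs to the job. What is meant by the staples is not red, and is the larger of those in its own colour. Leave any green look-alike of the chisel alone.

How it is judged:
On the way, in this order (a step that is already met when the one before it is completed fails the run):
1. the chisel lies on the bench with its whole handle clear of the shelf's front, let go (x of chisel in the frame of shelf below -0.155 m and height (world z) of chisel_grip below 0.02 m and height (world z) of chisel_tip below 0.025 m and contact force between the fingers and chisel below 0.1 N and linear speed of chisel below 0.03 m/s), for 0.1 s.
2. the chisel, held by its handle, starts to lever the lid up with the fingers off the lid (value of joint tin_lid between 0.05 and 0.35 rad and contact force between chisel and tin_lid above 0.3 N and contact force between the fingers and chisel above 1 N and contact force between the fingers and tin_lid below 0.3 N and distance between the grasp point and chisel below 0.07 m), for 0.04 s.
3. the chisel, still held by its handle, has levered the lid up past 0.4 rad with the fingers off the lid (value of joint tin_lid between 0.4 and 1.2 rad and contact force between chisel and tin_lid above 0.3 N and contact force between the fingers and chisel above 1 N and contact force between the fingers and tin_lid below 0.3 N and distance between the grasp point and chisel below 0.07 m), for 0.04 s.
4. the stick of staples lies inside the tin, let go, the lid still up (x of staples in the frame of tin between -0.06 and 0.06 m and y of staples in the frame of tin between -0.07 and 0.07 m and height (world z) of staples below 0.03 m and contact force between the fingers and staples below 0.1 N and linear speed of staples below 0.03 m/s and value of joint tin_lid above 0.5 rad), for 0.1 s.
At the end, for the whole second after the job is handed in: The lid is shut (within 0.04 rad), the stick of staples lies inside the tin (its centre within 60 by 70 mm of the tin's middle, below 30 mm), the chisel lies on the bench clear of the tin, and all is at rest (value of joint tin_lid below 0.04 rad and x of staples in the frame of tin between -0.06 and 0.06 m and y of staples in the frame of tin between -0.07 and 0.07 m and height (world z) of staples below 0.03 m and linear speed of each of staples, chisel below 0.02 m/s and height (world z) of chisel_grip below 0.02 m and height (world z) of chisel_tip below 0.025 m and contact force between chisel and tin below 0.1 N); the robot touches nothing.
It fails at once if the awl is shifted by more than 30 mm (distance of awl from where it was at the start of the episode above 0.03 m).
It fails at once if the hammer is shifted by more than 30 mm (distance of hammer from where it was at the start of the episode above 0.03 m).
It fails at once if the jar is shifted by more than 30 mm or tipped (distance of jar from where it was at the start of the episode above 0.03 m or angle between jar's own z axis and vertical above 0.4 rad).
It fails at once if the thread cone is shifted by more than 30 mm or tipped (distance of cone from where it was at the start of the episode above 0.03 m or angle between cone's own z axis and vertical above 0.4 rad).
It also fails if it takes over 72 s, if anything falls off the work surface, if the arm or the gripper's body presses on something with over 40 N, if the wrist force passes 120 N, or if a joint passes its speed limit or range.

### The arm

A 6-joint arm with a two-finger parallel gripper is mounted at the origin on the work surface. World frame = base frame: x ahead of the robot, y to its left, z up, the work surface at z = 0. Lengths are in m, angles in rad, forces in N, time in s.
With the tool pointing down it reaches from about 0.4 to 0.825 m from the base axis. Payload 7 kg.
Tool frame: the origin (TCP) lies on the centre line of the jaws, within the pads' length; the fingertips stand 8 mm ahead of it and the grasp point (between the pads) lies 11 mm behind it; z points along the fingers, y is the direction in which the jaws open and shut (so a half turn about z gives the same grasp; the last joint's range is limited). The gripper opens to 88 mm and grips with 3 to 60 N. Pads are 19 mm wide; open, the fingers measure 130 mm over their backs; the gripper's body (78 mm by 193 mm) begins 47 mm behind the grasp point.
Start: joints at [1.601, 0.359, 0.012, 0, -1.224, -0.288], TCP at [0.172, 0.653, 0.235] pointing down, gripper open.
Joint ranges: [-3.07, 3.07], [-1.43, 2.12], [-1.02, 1.25], [-3.03, 1.67], [-3.05, -0], [-3.03, 3.03]. Speed limits (rad/s): [2.39, 2.39, 3.01, 3.14, 3.14, 3.14].

### API

Orientations are given as a unit quaternion [w, x, y, z].
In Python, from plant import env, eyes gives the robot as it stands.
- The arm moves only by the tool apply_moves, never from a script. Its argument "moves" is a list of rows, each an object with "xyz": the shift along the world's x, y, z normalised to -1 to 1, where 1 is 0.04 m, a list of three; "dr": the turn, a rotation vector about the world's x, y, z normalised to -1 to 1, where 1 is 4 degrees, a list of three; "grip": the closure in counts, from 0 (fully open) to 255 (shut). A call has 1 to 12 rows; each row shifts and turns the pose as measured when the row begins; what a row does not reach is not made up. A row lasts 1/12 s, in which the tool goes at most 41.7 mm and 7.16 degrees, less where a joint would pass 70% of its speed; a pose out of reach is approached as far as the arm can. A call with a number of a shift or a turn outside -1 to 1 is refused whole. A call with a gripper value outside its range is refused whole. The fingers move at their own pace and stop on an object; the grip force is fixed at half the most. Time passes only in rows, so rows that do not move let the fingers close. It gives the time, the measured TCP pose, the force and the opening at its end, in the units of the state.
- env.read_state(): the state, without advancing time (a new reading comes with each control period).
- eyes.snapshot(name): name is "scene" or "top" or "wrist"; returns (picture, depth): 420x560x3 uint8, blue, green, red; 420x560 float32, m along the optical axis (not along the pixel's ray), 0 where there is no reading.
- eyes.calibration(name): a dict with "vfov" (degrees; the focal length in pixels is half the picture's height over the tangent of half this angle, whatever the lens; pixels are square), "cx", "cy" (the principal point, pixels), "k1" (the pictures are not rectified: a ray, as slopes to the right and down, at radius r is drawn at 1 + k1 r^2 times it, then the intrinsics apply), "R" (3x3) and "t" (3): a world point X has camera coordinates R X + t. Camera axes: x right, y down, z forward; pixel columns grow to the right and rows downward; lengths in m; the calibration is good to about 2 mm. A picture is of the moment at which its call begins: read the wrist's pose just before it. calibration takes no time and is no camera call; for the wrist camera it gives the pose at the moment of the call.
- env.job_done(): hands the job in, once; it reports no verdict.
Trained networks look in the newest picture that a camera, given by its name, has taken for a name from the list of things; names that differ only in an ending like _2 or _b are one class to them, and where a whole thing is asked for, a point or a joint stands for the part that bears it (a point fixed in the world has none). Each returns a list of dicts, best first, with "conf" (0 to 1); they miss things now and then, are a little off and sometimes report something else, mostly with a low value. They report only what shows in the picture. A call takes as long as a camera call. They do not tell look-alikes from the thing itself.
- eyes.outline_of(query, camera): "region" (420x560 bool, what is visible of it) and "centre" ([column, row] in pixels, amid what is visible of it).
- eyes.spot_point(query, camera): "centre" ([column, row] in pixels: a listed point, or the origin of a listed thing).
The state is a dict: "time": time; "joint_pos": joint angles; "qd": joint speeds; "joint_torque": joint torques, N m; "position": TCP position; "tool_rot": TCP orientation; "ft_force": force on the tool from outside, world axes, zero at the start; "torque": the same for the moment, N m; "opening": finger opening in m.
Only numpy, scipy, OpenCV 4.12 (cv2) and the standard library are available. Lean on these libraries where they do the work, as an engineer would, in place of code of your own. Each camera call takes 0.05 s, during which the arm holds its last target.

## Working session

There is one attempt and no reset: what is moved stays moved. The work goes in short steps, Python scripts to look and compute and a tool call to move; the robot and the scene stay as the last step left them, time stands still between calls to the robot, and variables do not carry over. Pictures are saved under pics/ and viewed, and the job is handed in when it is done.

Besides the shell and the picture viewer there is one more tool, called after "Request:" as a command line: name --argument value ..., lists and objects as JSON in quotes. apply_moves: Moves the arm, as the interface text tells. Scaled input: -1 to 1 covers 0.04 m each way for a shift and 4 degrees each way for a turn. Its arguments: {"type":"object","properties":{"moves":{"type":"array","items":{"type":"object","properties":{"xyz":{"type":"array","items":{"type":"number"}},"dr":{"type":"array","items":{"type":"number"}},"grip":{"type":"number"}}}}},"required":["moves"]}

```bash
ls; mkdir -p pics
cat > h.py <<'E'
import numpy as np, cv2
from plant import env, eyes
def snap(name,fn=None):
    cal=eyes.calibration(name); p,d=eyes.snapshot(name)
    if fn: cv2.imwrite('pics/'+fn,p)
    return p,d,cal
def f(cal): return 210/np.tan(np.radians(cal['vfov'])/2)
def ray(cal,uv):
    F=f(cal); K=np.array([[F,0,cal['cx']],[0,F,cal['cy']],[0,0,1.]])
    q=cv2.undistortPoints(np.array(uv,float).reshape(-1,1,2),K,np.array([cal['k1'],0,0,0.])).reshape(-1,2)
    return np.c_[q,np.ones(len(q))]
def at_depth(cal,uv,d):
    r=ray(cal,uv)*np.array(d).reshape(-1,1); R=np.array(cal['R']);t=np.array(cal['t'])
    return (r-t)@R
def at_z(cal,uv,z):
    R=np.array(cal['R']);t=np.array(cal['t']); o=-R.T@t; dd=ray(cal,uv)@R
    return o+dd*((z-o[2])/dd[:,2])[:,None]
def proj(cal,X):
    R=np.array(cal['R']);t=np.array(cal['t']);c=np.atleast_2d(X)@R.T+t
    s=c[:,:2]/c[:,2:];r2=(s**2).sum(1,keepdims=True);return s*(1+cal['k1']*r2)*f(cal)+[cal['cx'],cal['cy']]
def cloud(cal,d):
    v,u=np.mgrid[0:420,0:560]; return at_depth(cal,np.c_[u.ravel(),v.ravel()],d.ravel()).reshape(420,560,3)
E
python3 - <<'E'
from h import *
np.set_printoptions(precision=4,suppress=True)
for n in ['scene','top']:
    p,d,c=snap(n,n+'0.png'); print(n,{k:np.round(v,4).tolist() for k,v in c.items()})
    np.savez(n+'0.npz',p=p,d=d)
print(env.read_state())
E
```

```text
pics
scene {'vfov': 50.6133, 'cx': 290.676, 'cy': 209.4665, 'k1': 0.0051, 'R': [[-0.3024, 0.9532, -0.0015], [0.7055, 0.2227, -0.6728], [-0.641, -0.2045, -0.7398]], 't': [0.0993, -0.3341, 1.3807]}
top {'vfov': 54.2326, 'cx': 275.0151, 'cy': 210.5562, 'k1': -0.0042, 'R': [[-0.0258, -0.9995, -0.0199], [-0.9963, 0.0274, -0.0813], [0.0818, 0.0178, -0.9965]], 't': [0.0742, 0.5013, 1.0358]}
{'time': 0.1, 'joint_pos': array([ 1.6011,  0.3593,  0.0111, -0.0003, -1.2241, -0.2881]), 'qd': array([ 0.0013, -0.0011,  0.0037, -0.0015,  0.0019, -0.0003]), 'joint_torque': array([ -0.001 , -58.4166,  29.3753,   7.0155,   0.0102,  -0.0001]), 'position': array([0.172 , 0.6523, 0.2337]), 'tool_rot': array([ 0.0008,  0.9917, -0.1286, -0.    ]), 'ft_force': array([ 0.1733, -0.1374,  0.1585]), 'torque': array([ 0.0843,  0.0053, -0.0027]), 'opening': 0.08756848969324414}
```

View pics/scene0.png

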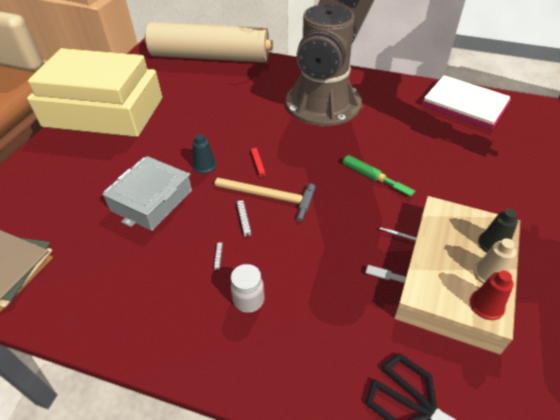

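View pics/top0.png

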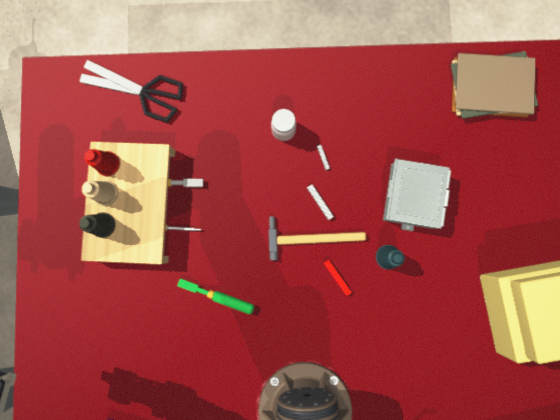

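The pictures show the shelf on the left in the top view, with the chisel blade at about (190,183) and the awl spike at (185,229). The tin is at (418,193), with its front facing left and hinge barrels at (447,190). The white staples are at (320,202), with a smaller white decoy at (323,157) and a red one. The hammer, jar and cone are clearly visible.

```bash
cat > m1.py <<'E'
from h import *
np.set_printoptions(precision=4,suppress=True)
for n in ['top','scene']:
    p,d,c=snap(n)
    C=cloud(c,d)
    for q in ['tin','shelf','chisel','staples','awl','hammer','jar','cone']:
        for o in eyes.outline_of(q,n)[:3]:
            m=o['region']&(d>0)
            P=C[m]
            if len(P)<5: continue
            rect=cv2.minAreaRect(P[:,:2].astype(np.float32)*1000)
            print(n,q,round(o['conf'],2),np.round(o['centre'],0),'n',len(P),'rect',np.round(rect[0],0),np.round(rect[1],0),round(rect[2],1),'z',np.percentile(P[:,2],[5,50,95]))
    for q in ['tin_notch','tin_hinge','lid_front','chisel_tip','staples']:
        for o in eyes.spot_point(q,n)[:2]:
            z={'tin_notch':.0505,'tin_hinge':.055,'lid_front':.055,'chisel_tip':.012,'staples':0.0}[q]
            print(n,q,round(o['conf'],2),np.round(o['centre'],1),at_z(c,[o['centre']],z))
E
python3 m1.py
```

```text
top tin 0.57 [417. 195.] n 3742 rect [ 534. -303.] [166. 180.] 78.5 z [0.0237 0.0593 0.0626]
top shelf 0.56 [125. 202.] n 9766 rect [535. 449.] [233. 302.] 86.4 z [0.0576 0.0614 0.142 ]
top shelf 0.48 [417. 193.] n 3804 rect [ 532. -304.] [170. 183.] 74.6 z [0.0164 0.0592 0.0626]
top chisel 0.96 [222. 296.] n 641 rect [289. 217.] [202.  26.] 68.8 z [0.0115 0.021  0.026 ]
top staples 0.74 [320. 201.] n 185 rect [524. -56.] [96. 13.] 30.9 z [0.0107 0.0141 0.0173]
top awl 0.5 [387. 254.] n 508 rect [ 378. -219.] [50. 58.] 78.3 z [0.0067 0.0656 0.098 ]
top awl 0.42 [416. 194.] n 3495 rect [ 537. -306.] [169. 164.] 78.9 z [0.0561 0.0594 0.0627]
top hammer 0.82 [302. 238.] n 1058 rect [432. -44.] [245. 108.] 89.5 z [0.0101 0.0156 0.0194]
top jar 0.84 [285. 126.] n 639 rect [728.  39.] [82. 61.] 38.1 z [0.0158 0.0833 0.0872]
top cone 0.67 [388. 255.] n 532 rect [ 376. -220.] [64. 50.] 11.5 z [0.0054 0.063  0.0978]
top cone 0.35 [186. 181.] n 246 rect [584. 294.] [89. 19.] 88.2 z [0.0002 0.0137 0.0198]
top tin_notch 0.75 [391.8 186.6] [[ 0.5529 -0.2337  0.0505]]
top tin_hinge 0.83 [444.2 199
[... 1606 characters left out ...]
 0.0709 0.0856]
scene jar 0.19 [464. 274.] n 14129 rect [501. 448.] [221. 370.] 86.0 z [0.0209 0.0599 0.1411]
scene cone 0.97 [202. 156.] n 711 rect [ 343. -253.] [151.  63.] 36.8 z [0.0025 0.0444 0.0951]
scene tin_notch 0.76 [167.5 196.3] [[ 0.551  -0.231   0.0505]]
scene tin_hinge 0.63 [127.2 175.8] [[ 0.5221 -0.3543  0.055 ]]
scene lid_front 0.88 [170.7 191.7] [[ 0.5389 -0.2281  0.055 ]]
scene lid_front 0.65 [257.3 192.7] [[ 0.4809 -0.0334  0.055 ]]
scene chisel_tip 0.82 [410.9 194. ] [[0.3324 0.3121 0.012 ]]
scene chisel_tip 0.56 [367.6 267.4] [[0.5806 0.2523 0.012 ]]
scene staples 0.67 [242.9 219.6] [[ 0.5255 -0.0565 -0.    ]]
scene staples 0.56 [257.1 163.7] [[ 0.3295 -0.0939  0.    ]]
```

Run:
```python
from h import *
np.set_printoptions(precision=4,suppress=True)
for n in ['top','scene']:
    z=np.load(n+'0.npz'); p,d=z['p'],z['d']; c=eyes.calibration(n); C=cloud(c,d)
    X,Y,Z=C[...,0],C[...,1],C[...,2]
    hsv=cv2.cvtColor(p,cv2.COLOR_BGR2HSV); cloth=(hsv[...,1]>150)&((hsv[...,0]<10)|(hsv[...,0]>170))
    m=(d>0)&(Z>.052)&(Z<.07)&(X>.43)&(X<.64)&(Y>-.42)&(Y<-.2)
    r=cv2.minAreaRect(C[m][:,:2].astype(np.float32)*1000); print(n,'lid',r,'z',np.median(Z[m])); print(cv2.boxPoints(r))
    m=(d>0)&(Z>.052)&(Z<.07)&(X>.3)&(X<.75)&(Y>.3)&(Y<.6)
    r=cv2.minAreaRect(C[m][:,:2].astype(np.float32)*1000); print(n,'shelf',r,np.median(Z[m])); print(cv2.boxPoints(r))
    for nm,(x0,x1,y0,y1) in dict(chis=(.55,.62,.24,.345),awl=(.44,.49,.24,.345),stap=(.46,.59,-.12,0)).items():
        m=(d>0)&(~cloth)&(X>x0)&(X<x1)&(Y>y0)&(Y<y1)&(Z>.004)
        P=C[m]; r=cv2.minAreaRect(P[:,:2].astype(np.float32)*1000)
        print(n,nm,len(P),r,'z',np.percentile(P[:,2],[5,50,95]),'mean',P.mean(0)); 
        vx=cv2.fitLine(P[:,:2].astype(np.float32),cv2.DIST_HUBER,0,.01,.01).ravel(); print(vx,'ext y',P[:,1].min(),P[:,1].max())
    crop=p[150:260,90:260] if n=='top' else p[190:320,340:460]
    cv2.imwrite('pics/%scrop.png'%n,cv2.resize(crop,None,fx=4.5,fy=4.5,interpolation=cv2.INTER_CUBIC))
    crop=p[140:240,360:470] if n=='top' else p[140:240,90:210]
    cv2.imwrite('pics/%stin.png'%n,cv2.resize(crop,None,fx=5.5,fy=5.5,interpolation=cv2.INTER_CUBIC))
```

```text
top lid ((534.178955078125, -294.8529968261719), (149.39593505859375, 154.3993377685547), 78.83428955078125) z 0.05952901680994513
[[ 443.9755 -353.1875]
 [ 595.4523 -383.0865]
 [ 624.3824 -236.5185]
 [ 472.9056 -206.6195]]
top shelf ((532.9913330078125, 434.1775207519531), (202.36648559570312, 300.5624084472656), 86.08792114257812) 0.06081538487257929
[[376.157  343.4831]
 [676.0191 322.977 ]
 [689.8257 524.8719]
 [389.9636 545.3781]]
top chis 426 ((585.6455688476562, 297.2069396972656), (68.15890502929688, 95.24854278564453), 0.33753201365470886) z [0.0112 0.0199 0.0628] mean [0.5851 0.3116 0.0357]
[0.0492 0.9988 0.5851 0.3116] ext y 0.24961642706262666 0.34499403194991174
top awl 163 ((465.5999755859375, 299.715087890625), (47.46099090576172, 90.49159240722656), 0.28256046772003174) z [0.0087 0.0493 0.063 ] mean [0.4661 0.3248 0.0371]
[0.0777 0.997  0.4663 0.3229] ext y 0.2544462046112787 0.34496294591880144
top stap 220 ((524.1209106445312, -56.748023986816406), (99.49854278564453, 15.011598587036133), 30.905895233154297) z [0.0096 0.0136 0.0171] mean [ 0.5235 -0.057   0.0135]
[ 
[... 560 characters left out ...]
297.5885314941406), (94.55384063720703, 69.7236328125), 89.79454040527344) z [0.0098 0.0143 0.0614] mean [0.587  0.3078 0.0311]
[0.0446 0.999  0.587  0.3078] ext y 0.2503007261463905 0.344982112332105
scene awl 134 ((473.42279052734375, 306.4267272949219), (46.4906120300293, 87.47816467285156), 13.782373428344727) z [0.0079 0.0117 0.0609] mean [0.4669 0.3159 0.0268]
[0.0973 0.9953 0.4674 0.3115] ext y 0.2585024649756028 0.3449038244123507
scene stap 212 ((524.4771728515625, -55.71645736694336), (102.07329559326172, 14.424513816833496), 31.573760986328125) z [0.0091 0.0128 0.0152] mean [ 0.5276 -0.0541  0.0126]
[ 0.8515  0.5244  0.5276 -0.0541] ext y -0.08737017338193166 -0.025445883538093985
```

View pics/topcrop.png

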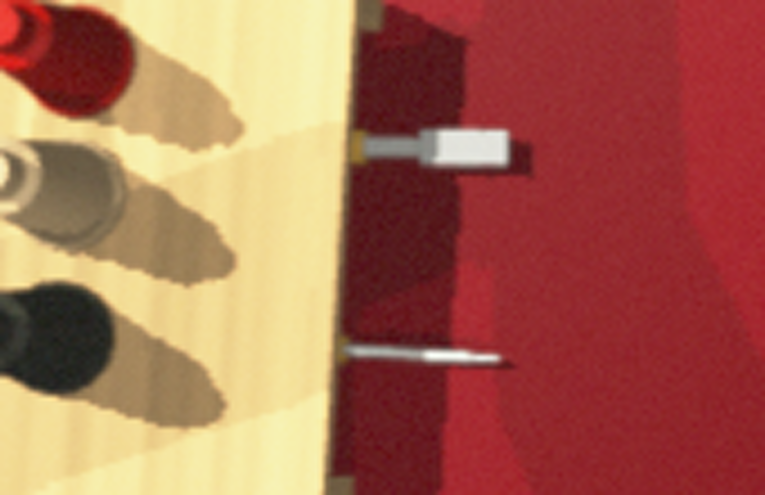

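View pics/toptin.png

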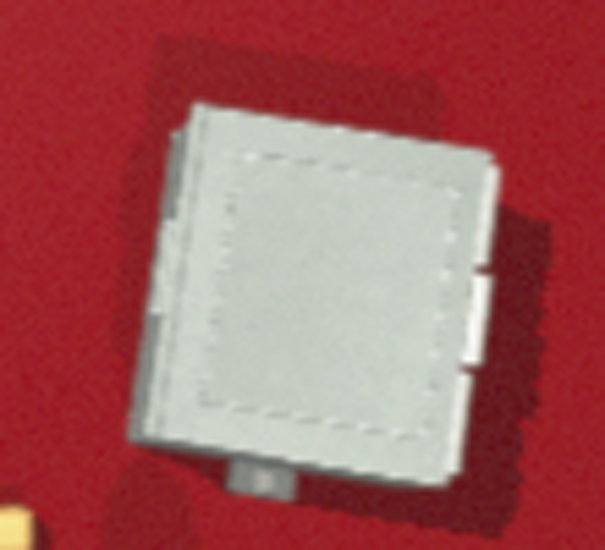

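View pics/scenetin.png

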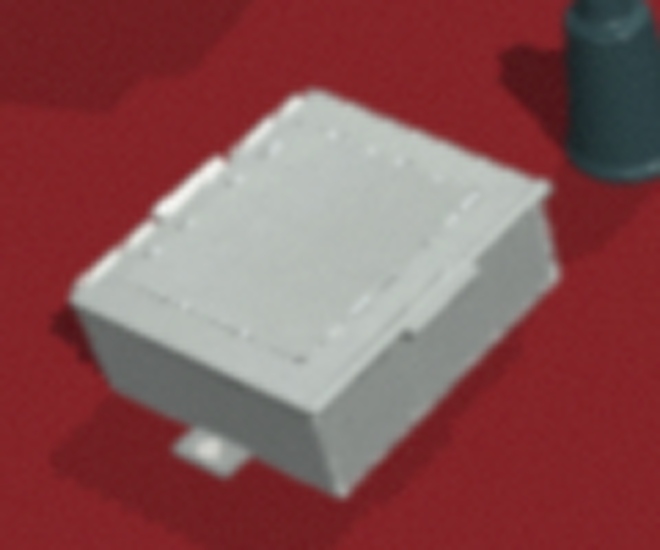

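Run:
```python
from h import *
np.set_printoptions(precision=4,suppress=True)
c=eyes.calibration('top')
P=at_z(c,[[203.1,182.9],[185,183.0],[171.5,182.6],[203,178.5],[203,187.2]],.013);print(P)
for n in ['top','scene']:
    z=np.load(n+'0.npz'); p,d=z['p'],z['d']; c=eyes.calibration(n); C=cloud(c,d)
    X,Y,Z=C[...,0],C[...,1],C[...,2]
    hsv=cv2.cvtColor(p,cv2.COLOR_BGR2HSV); 
    m=(d>0)&(hsv[...,1]<70)&(X>.55)&(X<.62)&(Y>.24)&(Y<.325)&(Z<.03)
    P=C[m]; print(n,len(P),cv2.fitLine(P[:,:2].astype(np.float32),cv2.DIST_L2,0,.01,.01).ravel(),P[:,1].min(),np.median(P[:,2]))
    for y in np.arange(.25,.325,.01):
        s=P[(P[:,1]>=y)&(P[:,1]<y+.01)]; print(round(y,3),len(s),s.mean(0) if len(s) else 0, np.ptp(s[:,0]) if len(s) else 0)
```

```text
[[0.5817 0.2475 0.013 ]
 [0.5828 0.2952 0.013 ]
 [0.5849 0.3308 0.013 ]
 [0.5933 0.2477 0.013 ]
 [0.5703 0.2479 0.013 ]]
top 203 [0.0572 0.9984 0.5842 0.2835] 0.24961642706262666 0.013857363780365957
0.25 27 [0.5828 0.2547 0.0133] 0.019289164682026905
0.26 31 [0.5828 0.2646 0.0138] 0.019163851457014935
0.27 30 [0.5837 0.275  0.0138] 0.01875716147012063
0.28 37 [0.5854 0.2854 0.0119] 0.023728480485668335
0.29 28 [0.5839 0.2954 0.0136] 0.01873025640603354
0.3 17 [0.5848 0.305  0.0121] 0.015733736152780176
0.31 19 [0.5863 0.3147 0.0124] 0.013810353017689736
0.32 10 [0.5864 0.3226 0.0122] 0.01291152257995909
scene 327 [0.041  0.9992 0.5843 0.2845] 0.24803679871285264 0.012295820706934081
0.25 46 [0.5834 0.2552 0.0102] 0.031565445380192236
0.26 46 [0.5841 0.2651 0.0112] 0.03345335775195979
0.27 47 [0.585  0.2749 0.0111] 0.033537284110150556
0.28 51 [0.5832 0.2851 0.0101] 0.03475765253676366
0.29 48 [0.5844 0.2949 0.0109] 0.034372262146213695
0.3 35 [0.5849 0.3049 0.0102] 0.02382495177674948
0.31 32 [0.586  0.3152 0.0122] 0.02418668908130217
0.32 17 [0.5855 0.3227 0.0105] 0.024227840527201172
```

Request:
apply_moves --moves '[{"xyz":[0.5,-0.47,0],"dr":[0,0,-0.97],"grip":0},{"xyz":[0.5,-0.47,0],"dr":[0,0,-0.97],"grip":0},{"xyz":[0.5,-0.47,0],"dr":[0,0,-0.97],"grip":0},{"xyz":[0.5,-0.47,0],"dr":[0,0,-0.97],"grip":0},{"xyz":[0.5,-0.47,0],"dr":[0,0,-0.97],"grip":0},{"xyz":[0.5,-0.47,0],"dr":[0,0,-0.97],"grip":0},{"xyz":[0.5,-0.47,0],"dr":[0,0,-0.97],"grip":0},{"xyz":[0.5,-0.47,0],"dr":[0,0,-0.97],"grip":0},{"xyz":[0.5,-0.47,0],"dr":[0,0,-0.97],"grip":0},{"xyz":[0.5,-0.47,0],"dr":[0,0,-0.97],"grip":0}]'

```text
time: 2.33
position: [0.3751, 0.4597, 0.2339]
tool_rot: [-0.001, 0.888, -0.46, 0.0]
ft_force: [0.5, 0.9, 0.3]
opening: 0.0877
```

Request:
apply_moves --moves '[{"xyz":[0.52,-0.47,0],"dr":[0,0,-0.96],"grip":60},{"xyz":[0.52,-0.47,0],"dr":[0,0,-0.96],"grip":60},{"xyz":[0.52,-0.47,0],"dr":[0,0,-0.96],"grip":60},{"xyz":[0.52,-0.47,0],"dr":[0,0,-0.96],"grip":60},{"xyz":[0.52,-0.47,0],"dr":[0,0,-0.96],"grip":60},{"xyz":[0.52,-0.47,0],"dr":[0,0,-0.96],"grip":60},{"xyz":[0.52,-0.47,0],"dr":[0,0,-0.96],"grip":60},{"xyz":[0.52,-0.47,0],"dr":[0,0,-0.96],"grip":60},{"xyz":[0.52,-0.47,0],"dr":[0,0,-0.96],"grip":60},{"xyz":[0.52,-0.47,0],"dr":[0,0,-0.96],"grip":60},{"xyz":[0,0,-0.5],"grip":60},{"xyz":[0,0,-0.5],"grip":60}]'

```text
schema error: expected keys xyz, dr, grip
```

```bash
cat > st.py <<'E'
from h import *
from scipy.spatial.transform import Rotation as Ro
np.set_printoptions(precision=4,suppress=True)
s=env.read_state(); q=s['tool_rot']; R=Ro.from_quat([q[1],q[2],q[3],q[0]]).as_matrix()
print('t',s['time'],'pos',s['position'],'yawx',np.degrees(np.arctan2(R[1,0],R[0,0])),'x',R[:,0],'z',R[:,2],'F',s['ft_force'],'T',s['torque'],'op',s['opening'],'q',s['joint_pos'])
E
python3 st.py
python3 - <<'E'
from h import *
p,d,c=snap('wrist','w1.png')
E
```

```text
t 2.3333 pos [0.3751 0.4597 0.2339] yawx -54.800528365663915 x [ 0.5764 -0.8172 -0.0006] z [ 0.0006  0.0011 -1.    ] F [0.5042 0.9114 0.2932] T [ 0.0968 -0.1022 -0.017 ] op 0.08766509850795116 q [ 1.2156  0.2251 -0.1768  0.0002 -1.1677 -0.6014]
```

View pics/w1.png

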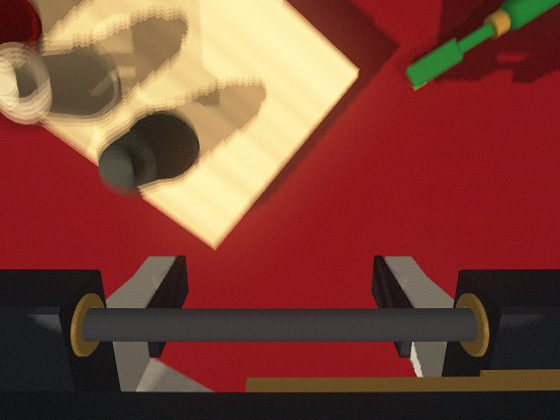

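The rows need all keys, so I'm repeating the call with them filled in. The wrist camera looks past the fingers along tool +x and shows the shelf corner at (215,248) and the green look-alike at (430,70).

Request:
apply_moves --moves '[{"xyz":[0.52,-0.47,0],"dr":[0,0,-0.96],"grip":60},{"xyz":[0.52,-0.47,0],"dr":[0,0,-0.96],"grip":60},{"xyz":[0.52,-0.47,0],"dr":[0,0,-0.96],"grip":60},{"xyz":[0.52,-0.47,0],"dr":[0,0,-0.96],"grip":60},{"xyz":[0.52,-0.47,0],"dr":[0,0,-0.96],"grip":60},{"xyz":[0.52,-0.47,0],"dr":[0,0,-0.96],"grip":60},{"xyz":[0.52,-0.47,0],"dr":[0,0,-0.96],"grip":60},{"xyz":[0.52,-0.47,0],"dr":[0,0,-0.96],"grip":60},{"xyz":[0.52,-0.47,0],"dr":[0,0,-0.96],"grip":60},{"xyz":[0.52,-0.47,0],"dr":[0,0,-0.96],"grip":60},{"xyz":[0,0,-0.5],"dr":[0,0,0],"grip":60},{"xyz":[0,0,-0.5],"dr":[0,0,0],"grip":60}]'

```text
time: 3.38
position: [0.599, 0.2574, 0.1996]
tool_rot: [0.006, -0.671, 0.741, -0.002]
ft_force: [-0.7, 0.4, 0.2]
opening: 0.067
```

```bash
python3 st.py
python3 - <<'E'
from h import *
p,d,c=snap('wrist','w2.png')
p,d,c=snap('top','t2.png')
E
```

```text
t 3.3833 pos [0.599  0.2574 0.1996] yawx -95.6943737921138 x [-0.0992 -0.995  -0.0063] z [ 0.0116  0.0052 -0.9999] F [-0.6543  0.4467  0.2373] T [ 0.0633  0.0449 -0.0181] op 0.06695695019860902 q [ 0.7066  0.3364 -0.1042  0.004  -1.1179 -0.8078]
```

View pics/w2.png

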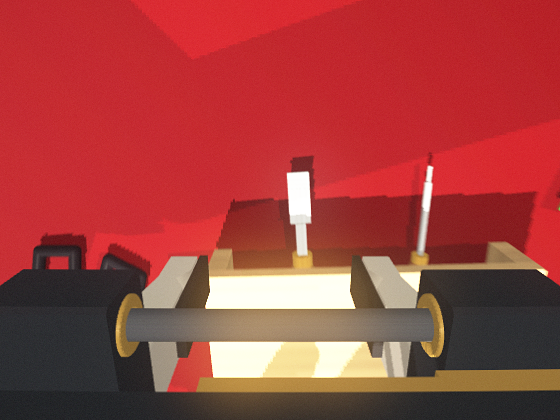

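```bash
python3 st.py
python3 - <<'E'
from h import *
p,d,c=snap('wrist')
print(proj(c,[[.582,.249,.013],[.5855,.32,.013]]), np.round(c['t'],3))
E
```

```text
t 3.4833 pos [0.5968 0.257  0.1966] yawx -95.62831178857355 x [-0.0981 -0.9952 -0.0022] z [ 0.0062  0.0016 -1.    ] F [-0.8633  1.0357 -0.6389] T [ 0.0941  0.0596 -0.0039] op 0.06690448456119644 q [ 0.7079  0.3387 -0.1076  0.0032 -1.1188 -0.8075]
[[295.45989942 174.04466338]
 [298.12264064 245.23412777]] [ 0.569 -0.325  0.257]
```

Request:
apply_moves --moves '[{"xyz":[-0.34,0.37,0],"dr":[0,0,0.65],"grip":60},{"xyz":[0,0,-0.7],"dr":[0,0,0],"grip":60},{"xyz":[0,0,-0.7],"dr":[0,0,0],"grip":60},{"xyz":[0,0,-0.7],"dr":[0,0,0],"grip":60},{"xyz":[0,0,-0.7],"dr":[0,0,0],"grip":60},{"xyz":[0,0,-0.7],"dr":[0,0,0],"grip":60},{"xyz":[0,0,-0.5],"dr":[0,0,0],"grip":60},{"xyz":[0,0,0],"dr":[0,0,0],"grip":60}]'

```text
time: 4.2
position: [0.5872, 0.282, 0.0487]
tool_rot: [0.014, -0.694, 0.72, -0.004]
ft_force: [-0.8, -0.6, -0.4]
opening: 0.067
```

```bash
python3 st.py
```

```text
t 4.2 pos [0.5872 0.282  0.0487] yawx -92.15885865023772 x [-0.0377 -0.9992 -0.0149] z [ 0.0264  0.0139 -0.9996] F [-0.8196 -0.5533 -0.3982] T [-0.1134  0.1753  0.0261] op 0.0670392165832954 q [ 0.7512  0.4697 -0.2867  0.0111 -0.7856 -0.7968]
```

Request:
apply_moves --moves '[{"xyz":[-0.1,-0.25,-0.4],"dr":[-0.2,0.38,-0.2],"grip":60},{"xyz":[0,0,-0.4],"dr":[0,0,0],"grip":60},{"xyz":[0,0,0],"dr":[0,0,0],"grip":60}]'

```text
time: 4.45
position: [0.5851, 0.2755, 0.0214]
tool_rot: [0.002, -0.69, 0.724, -0.001]
ft_force: [-0.4, 0.0, 0.6]
opening: 0.0669
```

```bash
python3 st.py
```

```text
t 4.45 pos [0.5851 0.2755 0.0214] yawx -92.70564304681483 x [-0.0472 -0.9989 -0.0018] z [ 0.0038  0.0016 -1.    ] F [-0.3741  0.0399  0.5738] T [-0.0118 -0.0036  0.0193] op 0.06693713682658221 q [ 0.742   0.5089 -0.2923  0.002  -0.7657 -0.7907]
```

Request:
apply_moves --moves '[{"xyz":[-0.04,-0.08,-0.28],"dr":[0,0,0],"grip":60},{"xyz":[0,0,-0.05],"dr":[0,0,0],"grip":255},{"xyz":[0,0,0],"dr":[0,0,0],"grip":255},{"xyz":[0,0,0],"dr":[0,0,0],"grip":255},{"xyz":[0,0,0],"dr":[0,0,0],"grip":255},{"xyz":[0,0,0],"dr":[0,0,0],"grip":255}]'

```text
time: 4.95
position: [0.5869, 0.2761, 0.0156]
tool_rot: [0.007, -0.692, 0.722, -0.002]
ft_force: [1.1, -0.4, -0.3]
opening: 0.0393
```

```bash
python3 st.py
```

```text
t 4.95 pos [0.5869 0.2761 0.0156] yawx -92.48284467923963 x [-0.0433 -0.999  -0.0078] z [ 0.0124  0.0073 -0.9999] F [ 1.0783 -0.3801 -0.289 ] T [0.0398 0.0585 0.0394] op 0.03932029031886085 q [ 0.7418  0.5139 -0.302   0.0044 -0.7408 -0.7884]
```

Request:
apply_moves --moves '[{"xyz":[-0.06,-0.05,-0.1],"dr":[-0.1,0.18,0],"grip":255},{"xyz":[0,0,0],"dr":[0,0,0],"grip":255},{"xyz":[0,0,0],"dr":[0,0,0],"grip":255},{"xyz":[0,0,0],"dr":[0,0,0],"grip":255},{"xyz":[0,0,0],"dr":[0,0,0],"grip":255}]'

```text
time: 5.37
position: [0.5847, 0.2744, 0.0125]
tool_rot: [0.0, -0.692, 0.722, 0.0]
ft_force: [-0.5, 0.2, 0.9]
opening: 0.0193
```

```bash
python3 st.py
```

```text
t 5.3667 pos [0.5847 0.2744 0.0125] yawx -92.4717236481551 x [-0.0431 -0.9991 -0.0007] z [-0.0002  0.0007 -1.    ] F [-0.4518  0.1766  0.8656] T [0.1933 0.122  0.0141] op 0.019286246401044187 q [ 0.7398  0.5209 -0.2957 -0.001  -0.7539 -0.7823]
```

Request:
apply_moves --moves '[{"xyz":[-0.02,-0.4,0],"dr":[0,0,0],"grip":255},{"xyz":[-0.02,-0.5,0],"dr":[0,0,0],"grip":255},{"xyz":[-0.02,-0.5,0],"dr":[0,0,0],"grip":255},{"xyz":[-0.02,-0.5,0],"dr":[0,0,0],"grip":255}]'

```text
time: 5.7
position: [0.5822, 0.1988, 0.0126]
tool_rot: [0.002, -0.694, 0.72, 0.0]
ft_force: [0.9, 0.7, -0.6]
opening: 0.0191
```

```bash
python3 st.py
```

```text
t 5.7 pos [0.5822 0.1988 0.0126] yawx -92.17092434108551 x [-0.0379 -0.9993 -0.0031] z [ 0.0027  0.003  -1.    ] F [ 0.9362  0.6806 -0.6462] T [ 0.4787 -0.1004 -0.0047] op 0.019115576436908685 q [ 0.6455  0.4813 -0.3719 -0.0011 -0.7135 -0.6826]
```

Request:
apply_moves --moves '[{"xyz":[-0.02,-0.5,0],"dr":[0,0,0],"grip":255},{"xyz":[-0.02,-0.5,0],"dr":[0,0,0],"grip":255},{"xyz":[-0.02,-0.5,0],"dr":[0,0,0],"grip":255},{"xyz":[-0.02,-0.3,0],"dr":[0,0,0],"grip":255},{"xyz":[0,0,0],"dr":[0,0,0],"grip":255}]'

```text
time: 6.12
position: [0.5765, 0.1152, 0.0127]
tool_rot: [0.002, -0.692, 0.722, 0.0]
ft_force: [-0.5, 0.7, -1.0]
opening: 0.0189
```

```bash
python3 st.py;  python3 - <<'E'
from h import *
p,d,c=snap('scene','s3.png')
E
```

```text
t 6.1167 pos [0.5765 0.1152 0.0127] yawx -92.44319507398806 x [-0.0426 -0.9991 -0.0031] z [ 0.0018  0.003  -1.    ] F [-0.5148  0.7083 -0.9607] T [ 0.4579 -0.0705 -0.0432] op 0.018913243829988474 q [ 0.5284  0.4479 -0.4343 -0.0027 -0.6855 -0.569 ]
```

View pics/s3.png

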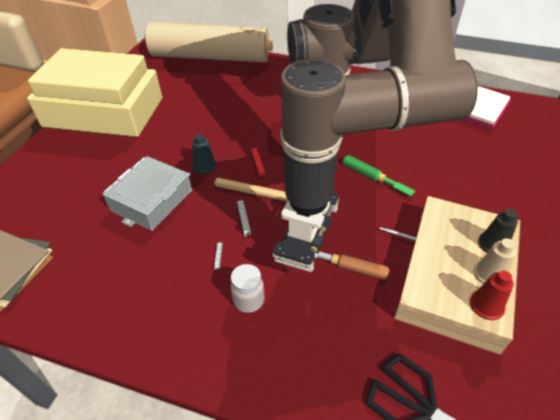

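Request:
apply_moves --moves '[{"xyz":[0,0,0],"dr":[0,0,0],"grip":100},{"xyz":[0,0,0],"dr":[0,0,0],"grip":60},{"xyz":[0,0,0],"dr":[0,0,0],"grip":60},{"xyz":[0,0,0],"dr":[0,0,0],"grip":60},{"xyz":[0,0,0.8],"dr":[0,0,0],"grip":60},{"xyz":[0,0,1],"dr":[0,0,0],"grip":60},{"xyz":[0,0,0.5],"dr":[0,0,0],"grip":60},{"xyz":[0,0.5,0],"dr":[0,0,0],"grip":60}]'

```text
time: 6.83
position: [0.5746, 0.1364, 0.1057]
tool_rot: [-0.002, -0.693, 0.721, 0.001]
ft_force: [1.0, 0.4, 0.1]
opening: 0.0643
```

```bash
python3 st.py;  python3 - <<'E'
from h import *
np.set_printoptions(precision=4,suppress=True)
p,d,c=snap('wrist','w3.png')
np.savez('w3.npz',p=p,d=d,**c)
for q in ['chisel_tip','chisel_grip','chisel']:
    for o in eyes.spot_point(q,'wrist')[:2]: print(q,o['conf'],o['centre'],at_z(c,[o['centre']],.012))
p,d,c=snap('scene','s4.png')
C=cloud(c,d)
hsv=cv2.cvtColor(p,cv2.COLOR_BGR2HSV);np.savez('s4.npz',p=p,d=d)
for o in eyes.outline_of('chisel','scene'):
    m=o['region']&(d>0);P=C[m];print(o['conf'],o['centre'],cv2.fitLine(P[:,:2].astype(np.float32),cv2.DIST_HUBER,0,.01,.01).ravel(),P.min(0),P.max(0))
for q in ['chisel_tip','chisel_grip','chisel']:
    for o in eyes.spot_point(q,'scene')[:2]: print(q,o['conf'],o['centre'],at_z(c,[o['centre']],.012))
E
```

```text
t 6.8333 pos [0.5746 0.1364 0.1057] yawx -92.31353795212743 x [-0.0404 -0.9992  0.0014] z [-0.0044 -0.0012 -1.    ] F [0.9974 0.433  0.0821] T [ 0.1555 -0.194   0.0564] op 0.06430960501149162 q [ 0.5631  0.3375 -0.3397 -0.0017 -0.8979 -0.6024]
chisel_tip 0.79 [273.6, 150.7] [[0.5757 0.0907 0.012 ]]
chisel_grip 0.84 [276.2, 307.9] [[0.5792 0.2098 0.012 ]]
chisel 0.69 [279.8, 336.1] [[0.5775 0.2352 0.012 ]]
chisel 0.26 [45.0, 68.3] [[0.7154 0.0332 0.012 ]]
0.93 [375.7, 172.6] [0.3333 0.9428 0.2877 0.2044] [ 0.2188  0.1411 -0.0053] [0.5786 0.3163 0.298 ]
0.76 [351.0, 264.3] [0.0637 0.998  0.5845 0.2012] [ 0.5551  0.0914 -0.0044] [0.5978 0.2976 0.0268]
0.62 [467.4, 274.1] [0.9886 0.1506 0.5712 0.4323] [ 0.3122  0.3252 -0.0047] [0.6911 0.5639 0.1608]
chisel_tip 0.72 [413.3, 195.7] [[0.3365 0.3185 0.012 ]]
chisel_tip 0.66 [297.2, 245.3] [[0.569  0.0916 0.012 ]]
chisel_grip 0.85 [371.2, 173.7] [[0.2896 0.2053 0.012 ]]
chisel_grip 0.84 [348.2, 259.3] [[0.5723 0.2082 0.012 ]]
chisel 0.84 [361.6, 272.6] [[0.5975 0.2427 0.012 ]]
chisel 0.66 [128.2, 175.2] [[ 0.4829 -0.3888  0.012 ]]
```

View pics/w3.png

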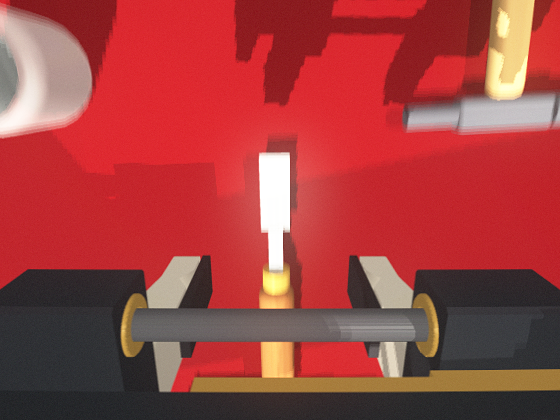

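View pics/s4.png

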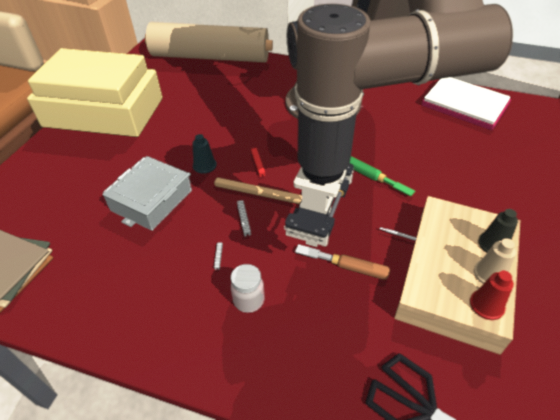

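Run:
```python
from h import *
np.set_printoptions(precision=4,suppress=True)
c=np.load('w3.npz'); c={k:c[k] for k in c.files}
print(at_z(c,[[274.5,153.5],[260,170],[289.5,170],[275.5,250],[277,280]],.013))
print(at_z(c,[[261,345],[293,345]],.013))
```

```text
[[0.5752 0.0925 0.013 ]
 [0.5853 0.1031 0.013 ]
 [0.5657 0.1039 0.013 ]
 [0.5776 0.1616 0.013 ]
 [0.5776 0.1856 0.013 ]]
[[0.5925 0.242  0.013 ]
 [0.5675 0.2432 0.013 ]]
```

Request:
apply_moves --moves '[{"xyz":[0.05,0.8,0],"dr":[0,0,0],"grip":60},{"xyz":[0.05,0.85,-0.2],"dr":[0,0,0],"grip":60},{"xyz":[0,0,-0.6],"dr":[0,0,0],"grip":60},{"xyz":[0,0,-0.6],"dr":[0,0,0],"grip":60},{"xyz":[0,0,-0.5],"dr":[0,0,0],"grip":60},{"xyz":[0,0,0],"dr":[0,0,0],"grip":60}]'

```text
time: 7.78
position: [0.5778, 0.2035, 0.0221]
tool_rot: [-0.004, -0.692, 0.722, 0.002]
ft_force: [-0.7, -0.2, -0.3]
opening: 0.067
```

```bash
python3 st.py
```

```text
t 7.7833 pos [0.5778 0.2035 0.0221] yawx -92.47474410437286 x [-0.0432 -0.9991  0.0036] z [-0.0084 -0.0033 -1.    ] F [-0.6798 -0.1918 -0.3153] T [-0.0177  0.0886  0.0541] op 0.06695406594707017 q [ 0.6555  0.4712 -0.3592 -0.0037 -0.749  -0.6959]
```

Request:
apply_moves --moves '[{"xyz":[0.02,-0.03,-0.25],"dr":[0.05,-0.12,0.1],"grip":60},{"xyz":[0,0,-0.06],"dr":[0,0,0],"grip":255},{"xyz":[0,0,-0.03],"dr":[0,0,0],"grip":255},{"xyz":[0,0,0],"dr":[0,0,0],"grip":255},{"xyz":[0,0,0],"dr":[0,0,0],"grip":255},{"xyz":[0,0,0],"dr":[0,0,0],"grip":255},{"xyz":[0,0,0],"dr":[0,0,0],"grip":255},{"xyz":[0,0,0],"dr":[0,0,0],"grip":255},{"xyz":[0,0,0],"dr":[0,0,0],"grip":255}]'

```text
time: 8.53
position: [0.5809, 0.2018, 0.0125]
tool_rot: [0.001, -0.694, 0.72, -0.001]
ft_force: [0.7, 0.1, -1.4]
opening: 0.0258
```

```bash
python3 st.py
```

```text
t 8.5333 pos [0.5809 0.2018 0.0125] yawx -92.14625256395658 x [-0.0375 -0.9993 -0.0006] z [ 0.0022  0.0006 -1.    ] F [ 0.6897  0.1014 -1.3575] T [ 0.072  -0.0334  0.0144] op 0.025763687553397436 q [ 0.6522  0.4816 -0.3725  0.0013 -0.7146 -0.6906]
```

Request:
apply_moves --moves '[{"xyz":[0,0,0.5],"dr":[0,0,0],"grip":255},{"xyz":[0,-0.2,0.6],"dr":[0,0,0],"grip":255},{"xyz":[0,-0.6,0.3],"dr":[0,0,-0.23],"grip":255},{"xyz":[0,-0.7,0],"dr":[0,0,-0.23],"grip":255},{"xyz":[0,-0.7,0],"dr":[0,0,-0.23],"grip":255},{"xyz":[0,-0.7,0],"dr":[0,0,-0.23],"grip":255},{"xyz":[0,-0.7,0],"dr":[0,0,-0.23],"grip":255},{"xyz":[0,-0.7,0],"dr":[0,0,-0.23],"grip":255},{"xyz":[0,-0.7,0],"dr":[0,0,-0.23],"grip":255},{"xyz":[0,-0.7,0],"dr":[0,0,-0.23],"grip":255},{"xyz":[0,-0.7,0],"dr":[0,0,-0.23],"grip":255},{"xyz":[0,-0.4,0],"dr":[0,0,-0.23],"grip":255}]'

```text
time: 9.53
position: [0.5767, -0.0777, 0.0702]
tool_rot: [-0.0, -0.634, 0.773, 0.0]
ft_force: [0.5, 0.7, -1.9]
opening: 0.0256
```

```bash
python3 st.py;  python3 - <<'E'
from h import *
p,d,c=snap('wrist','w5.png')
np.savez('w5.npz',p=p,d=d,**c)
p,d,c=snap('scene','s5.png')
p,d,c=snap('top','t5.png')
E
python3 st.py
```

```text
t 9.5333 pos [ 0.5767 -0.0777  0.0702] yawx -101.33528339616721 x [-0.1965 -0.9805 -0.0002] z [-0.0005  0.0003 -1.    ] F [ 0.4791  0.7359 -1.8611] T [ 0.1019 -0.133  -0.055 ] op 0.025611908024461755 q [ 0.2017  0.3649 -0.3983 -0.0005 -0.8081 -0.3992]
t 9.6833 pos [ 0.577  -0.0767  0.0702] yawx -101.36328663178689 x [-0.197  -0.9804 -0.0004] z [-0.0002  0.0004 -1.    ] F [ 0.2486 -0.3975 -2.4815] T [ 0.1147 -0.0737  0.0045] op 0.025713847301211745 q [ 0.2034  0.365  -0.3981 -0.0007 -0.8078 -0.4012]
```

View pics/w5.png

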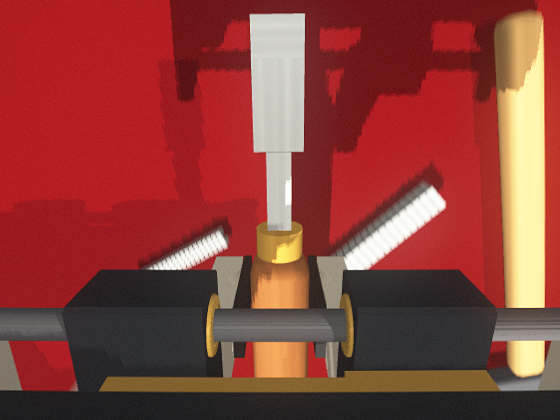

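View pics/s5.png

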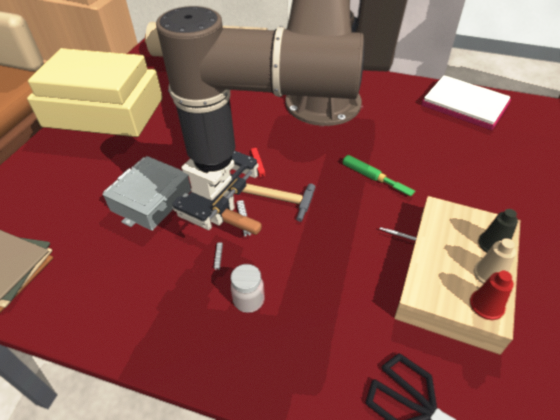

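Run:
```python
from h import *
np.set_printoptions(precision=4,suppress=True)
c=np.load('w5.npz'); c={k:c[k] for k in c.files}; d=c['d']
for r in [18,30,50,80,110,140,160,180,210]:
    P=at_depth(c,[[u,r] for u in range(270,286,3)],[d[r,u] for u in range(270,286,3)]); print(r,P.mean(0),np.ptp(P[:,2]))
print(at_z(c,[[277,15]],.0705),at_z(c,[[250,25],[304.5,25]],.0705))
```

```text
18 [ 0.5556 -0.1846  0.0732] 0.0008851594812608471
30 [ 0.5564 -0.1808  0.0726] 0.0009602652954705942
50 [ 0.5582 -0.1718  0.0974] 0.14993603586247992
80 [ 0.5598 -0.1631  0.0979] 0.14985414468053182
110 [ 0.5621 -0.1529  0.0729] 0.0014701471982423442
140 [ 0.5644 -0.1416  0.0734] 0.0018659585718582006
160 [ 0.5659 -0.1341  0.0751] 0.0009019568233483988
180 [ 0.5675 -0.1261  0.0752] 0.0018244251412136148
210 [ 0.57   -0.1137  0.0752] 0.001860362270491106
[[ 0.5556 -0.1861  0.0705]] [[ 0.566  -0.1847  0.0705]
 [ 0.5462 -0.1808  0.0705]]
```

Request:
apply_moves --moves '[{"xyz":[0,0,-0.3],"dr":[0,0,0],"grip":255},{"xyz":[0,0,-0.2],"dr":[0,0,0.02],"grip":255},{"xyz":[0,0,0],"dr":[0,0,0],"grip":255}]'

```text
time: 9.93
position: [0.5773, -0.0755, 0.05]
tool_rot: [0.001, -0.634, 0.773, 0.0]
ft_force: [-0.1, 0.8, -2.2]
opening: 0.0257
```

```bash
python3 st.py
```

```text
t 9.9333 pos [ 0.5773 -0.0755  0.05  ] yawx -101.23929758988025 x [-0.1949 -0.9808 -0.0012] z [ 0.0011  0.001  -1.    ] F [-0.0633  0.8277 -2.1642] T [ 0.0648 -0.0141  0.0301] op 0.02571600433147397 q [ 0.2051  0.3905 -0.4168 -0.0011 -0.7622 -0.4005]
```

Now I insert: 2 × 20 mm to just short of the wall, check the pose, then go on.

Request:
apply_moves --moves '[{"xyz":[-0.1,-0.49,0],"dr":[0,0,0],"grip":255},{"xyz":[-0.1,-0.49,0],"dr":[0,0,0],"grip":255},{"xyz":[0,0,0],"dr":[0,0,0],"grip":255}]'

```text
time: 10.18
position: [0.5693, -0.1125, 0.0494]
tool_rot: [-0.0, -0.637, 0.771, 0.001]
ft_force: [-0.1, 0.4, -1.9]
opening: 0.0257
```

```bash
python3 st.py;  python3 - <<'E'
from h import *
p,d,c=snap('wrist','w6.png')
p,d,c=snap('scene','s6.png')
cv2.imwrite('pics/s6c.png',cv2.resize(p[130:260,80:280],None,fx=4,fy=4,interpolation=cv2.INTER_CUBIC))
E
```

```text
t 10.1833 pos [ 0.5693 -0.1125  0.0494] yawx -100.87142962627436 x [-0.1886 -0.9821 -0.0005] z [-0.0009  0.0007 -1.    ] F [-0.1003  0.4306 -1.9472] T [ 0.1191 -0.0242 -0.0132] op 0.025723007244003667 q [ 0.1411  0.3896 -0.4201 -0.0012 -0.7618 -0.33  ]
```

View pics/w6.png

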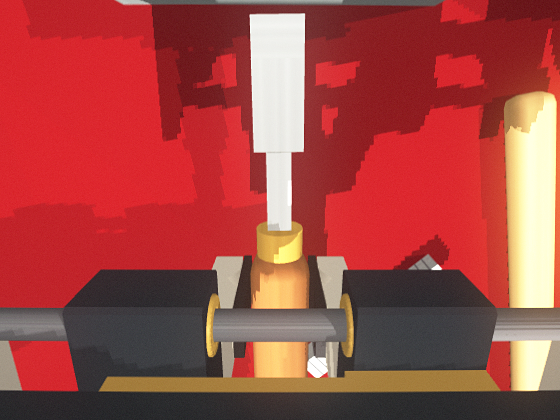

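View pics/s6c.png

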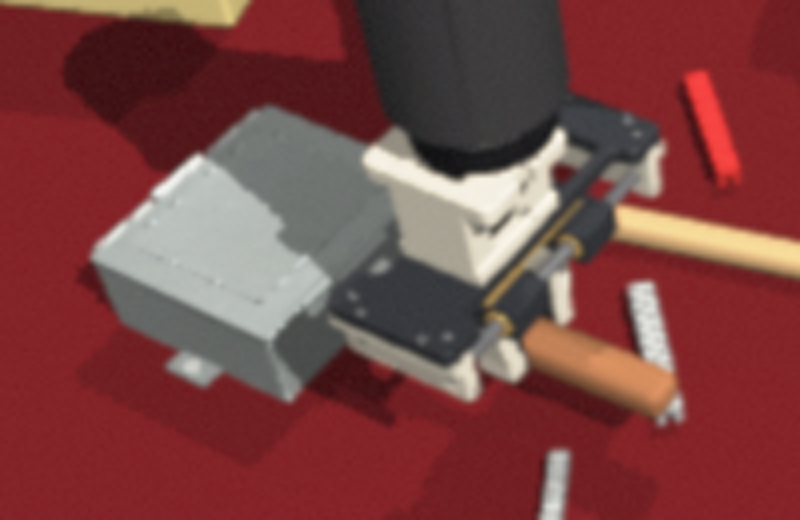

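Request:
apply_moves --moves '[{"xyz":[-0.06,-0.3,0.01],"dr":[0,0,-0.08],"grip":255},{"xyz":[-0.06,-0.3,0.01],"dr":[0,0,0],"grip":255}]'

```text
time: 10.45
position: [0.5663, -0.1332, 0.0508]
tool_rot: [0.001, -0.636, 0.772, 0.0]
ft_force: [-0.2, -0.5, -0.7]
opening: 0.0256
```

```bash
python3 st.py;  python3 - <<'E'
from h import *
p,d,c=snap('wrist','w7.png')
E
```

```text
t 10.45 pos [ 0.5663 -0.1332  0.0508] yawx -100.99044097613674 x [-0.1906 -0.9817 -0.0012] z [ 0.0011  0.001  -1.    ] F [-0.2162 -0.5014 -0.7201] T [ 0.0479 -0.049  -0.0011] op 0.02560158378547932 q [ 0.1043  0.3888 -0.417  -0.0013 -0.7637 -0.2951]
```

View pics/w7.png

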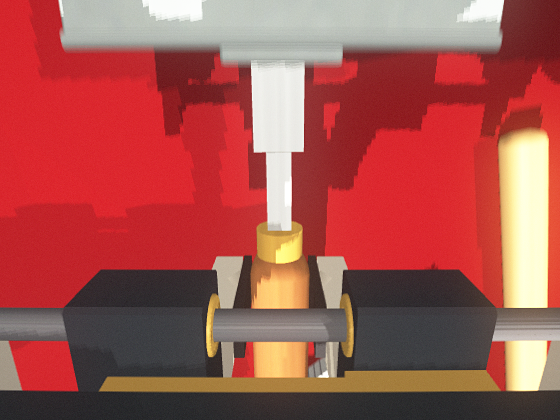

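Request:
apply_moves --moves '[{"xyz":[-0.06,-0.3,-0.01],"dr":[0,0,0],"grip":255},{"xyz":[-0.06,-0.3,-0.01],"dr":[0,0,0],"grip":255},{"xyz":[-0.05,-0.25,-0.01],"dr":[0,0,0],"grip":255}]'

```text
time: 10.75
position: [0.5591, -0.1705, 0.0502]
tool_rot: [0.001, -0.637, 0.771, -0.0]
ft_force: [0.1, -0.8, -2.0]
opening: 0.0258
```

```bash
python3 st.py;  python3 - <<'E'
from h import *
p,d,c=snap('wrist','w8.png')
E
```

```text
t 10.75 pos [ 0.5591 -0.1705  0.0502] yawx -100.8908375404843 x [-0.1889 -0.982  -0.0012] z [ 0.0019  0.0009 -1.    ] F [ 0.0878 -0.7728 -1.962 ] T [ 0.0764 -0.0885  0.0356] op 0.025773623801454582 q [ 0.0378  0.393  -0.412  -0.0012 -0.7639 -0.2271]
```

View pics/w8.png

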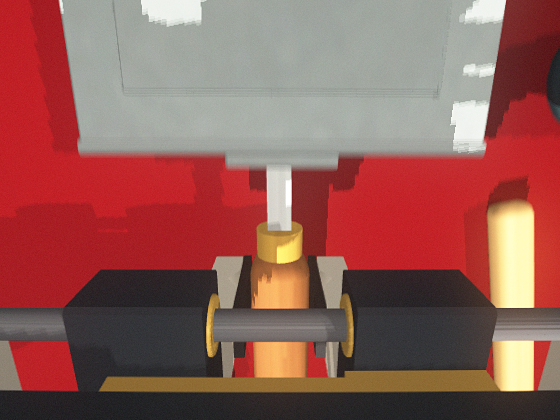

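Request:
apply_moves --moves '[{"xyz":[0,0,0.15],"dr":[0,0,0],"grip":255},{"xyz":[0,0,0.3],"dr":[0.7,-0.14,0],"grip":255},{"xyz":[-0.01,-0.05,0.35],"dr":[0.9,-0.18,0],"grip":255}]'

```text
time: 11.05
position: [0.555, -0.1736, 0.0793]
tool_rot: [0.043, -0.636, 0.77, 0.039]
ft_force: [0.3, -1.8, -4.3]
opening: 0.0255
```

```bash
cat > lid.py <<'E'
from h import *
import sys
def lid(name='scene',fn=None):
    p,d,c=snap(name,fn); C=cloud(c,d)
    # tin frame
    xd=np.array([-.1945,-.981,0]);yd=np.array([.981,-.1945,0]);o=np.array([.5342,-.2962,0])
    T=np.stack([(C-o)@xd,(C-o)@yd,C[...,2]],-1)
    hsv=cv2.cvtColor(p,cv2.COLOR_BGR2HSV)
    m=(d>0)&(abs(T[...,1])<.08)&(T[...,0]>-.1)&(T[...,0]<.075)&(T[...,2]>.05)&(T[...,2]<.22)&(hsv[...,1]<60)
    return T[m],p,d,c
if __name__=='__main__':
    from scipy.spatial.transform import Rotation
    n,fn=sys.argv[1:3]
    P,p,d,c=lid(n,fn)
    best=(0,)
    for a in np.arange(0,1.95,.01):
        # lid upper surface (4mm) or underside: signed dist
        r=P-np.array([.066,0,.055]); s=r[:,0]*np.sin(a)+r[:,2]*np.cos(a); u=-r[:,0]*np.cos(a)+r[:,2]*np.sin(a)
        k=((abs(s-.004)<.002)&(u>.02)&(u<.145)).sum()
        if k>best[0]: best=(k,a)
    print('lid angle',best,'n',len(P))
E
python3 st.py; python3 lid.py scene s9.png; python3 lid.py wrist w9.png
```

```text
t 11.05 pos [ 0.555  -0.1736  0.0793] yawx -100.89229282812647 x [-0.1877 -0.9754 -0.1155] z [ 0.0165  0.1144 -0.9933] F [ 0.3156 -1.7676 -4.3348] T [-1.1071 -0.0627 -0.0145] op 0.025510621531265053 q [-0.0474  0.3668 -0.3127 -0.1492 -0.8857 -0.0482]
lid angle (np.int64(613), np.float64(0.15)) n 1406
lid angle (np.int64(62208), np.float64(0.19)) n 119040
```

View pics/w9.png

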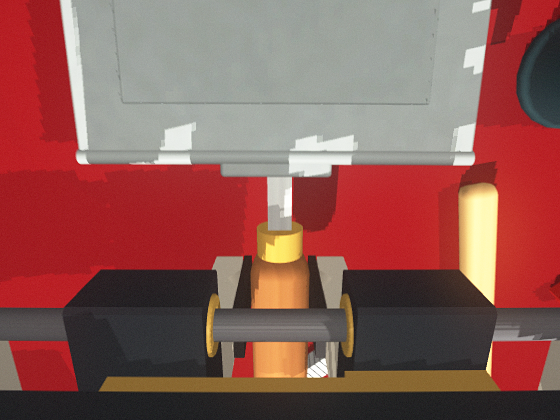

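Request:
apply_moves --moves '[{"xyz":[0.03,-0.04,0.33],"dr":[0.98,-0.19,0],"grip":255},{"xyz":[0.01,-0.06,0.33],"dr":[0.98,-0.19,0],"grip":255},{"xyz":[0,-0.08,0.32],"dr":[0.98,-0.19,0],"grip":255},{"xyz":[0,-0.1,0.31],"dr":[0.98,-0.19,0],"grip":255}]'

```text
time: 11.48
position: [0.5547, -0.1839, 0.1315]
tool_rot: [0.15, -0.624, 0.756, 0.13]
ft_force: [-0.9, -1.0, -6.2]
opening: 0.0254
```

```bash
python3 st.py; python3 lid.py scene s10.png; python3 lid.py wrist w10.png
```

```text
t 11.4833 pos [ 0.5547 -0.1839  0.1315] yawx -101.00981253334153 x [-0.176  -0.9044 -0.3887] z [ 0.065   0.3833 -0.9213] F [-0.9487 -0.9635 -6.1948] T [-1.9394  0.5286  0.0859] op 0.0254218675006471 q [-0.2673  0.3805 -0.0979 -0.4336 -1.1703  0.2641]
lid angle (np.int64(570), np.float64(0.42)) n 1157
lid angle (np.int64(62158), np.float64(0.46)) n 121376
```

View pics/w10.png

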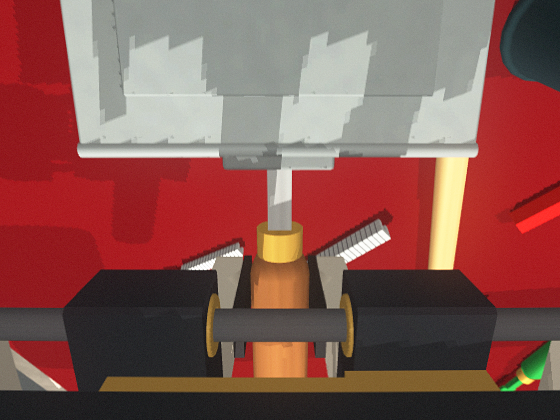

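View pics/s10.png

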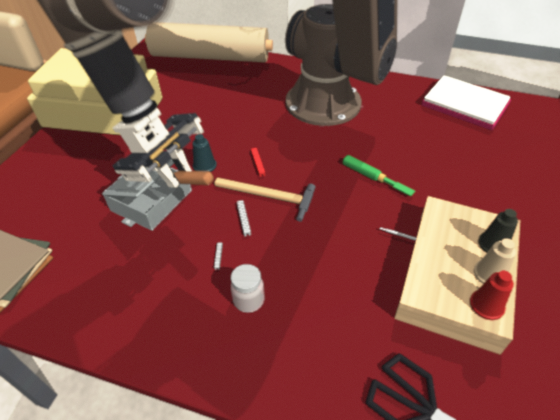

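Request:
apply_moves --moves '[{"xyz":[-0.03,-0.15,0.32],"dr":[0.98,-0.19,0],"grip":255},{"xyz":[-0.03,-0.17,0.31],"dr":[0.98,-0.19,0],"grip":255},{"xyz":[-0.03,-0.2,0.3],"dr":[0.98,-0.19,0],"grip":255},{"xyz":[-0.03,-0.2,0.29],"dr":[0.9,-0.18,0],"grip":255}]'

```text
time: 11.92
position: [0.549, -0.2114, 0.1781]
tool_rot: [0.249, -0.6, 0.729, 0.215]
ft_force: [1.0, 0.2, -5.4]
opening: 0.0257
```

```bash
python3 st.py; python3 lid.py scene s11.png; python3 lid.py wrist w11.png
```

```text
t 11.9167 pos [ 0.549  -0.2114  0.1781] yawx -101.42937475621504 x [-0.1553 -0.7679 -0.6214] z [ 0.1047  0.6127 -0.7833] F [ 1.0252  0.1764 -5.3705] T [-2.8858  0.3598 -0.1026] op 0.025660933135805176 q [-0.4783  0.4513  0.0862 -0.6377 -1.4675  0.4396]
lid angle (np.int64(318), np.float64(0.7000000000000001)) n 1240
lid angle (np.int64(61780), np.float64(0.74)) n 88906
```

View pics/w11.png

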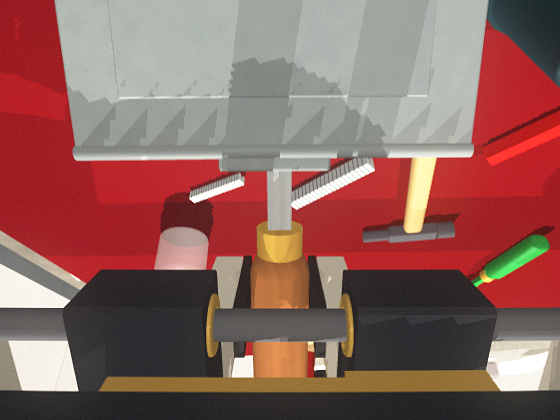

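Request:
apply_moves --moves '[{"xyz":[0.06,0.33,0.2],"dr":[0,0,0],"grip":255},{"xyz":[0.06,0.33,0.24],"dr":[0,0,0],"grip":255},{"xyz":[0.07,0.4,0.28],"dr":[0,0,0],"grip":255},{"xyz":[0.1,0.6,0.3],"dr":[0,0,0],"grip":255},{"xyz":[0.15,0.8,0.1],"dr":[-0.6,0.12,0],"grip":255},{"xyz":[0.15,0.8,0],"dr":[-0.98,0.19,0],"grip":255},{"xyz":[0.1,0.8,0],"dr":[-0.98,0.19,0],"grip":255}]'

```text
time: 12.6
position: [0.5738, -0.0484, 0.2156]
tool_rot: [0.17, -0.608, 0.76, 0.154]
ft_force: [0.8, -0.2, -2.1]
opening: 0.0258
```

```bash
python3 st.py; python3 lid.py scene s12.png
```

```text
t 12.6 pos [ 0.5738 -0.0484  0.2156] yawx -103.02380099532769 x [-0.2017 -0.8719 -0.4463] z [ 0.0712  0.4414 -0.8945] F [ 0.8306 -0.1543 -2.1007] T [-1.7112  0.2063 -0.0182] op 0.025832014727012406 q [-0.0765  0.2554 -0.0714 -0.4901 -1.2425  0.0169]
lid angle (np.int64(327), np.float64(0.72)) n 689
```

View pics/s12.png

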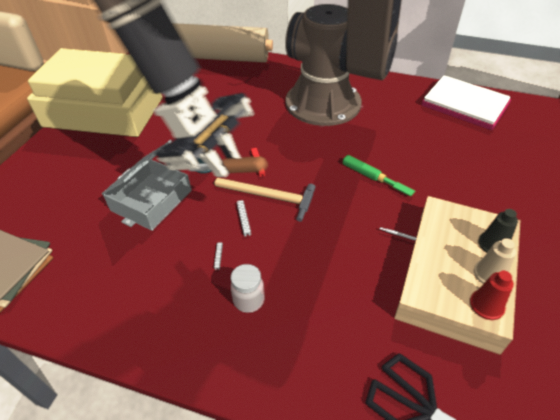

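Request:
apply_moves --moves '[{"xyz":[0.1,0.8,0],"dr":[-0.96,0.16,0.2],"grip":255},{"xyz":[0.1,0.8,0],"dr":[-0.96,0.16,0.2],"grip":255},{"xyz":[0.1,0.8,0],"dr":[-0.96,0.16,0.2],"grip":255},{"xyz":[0.1,0.8,-0.3],"dr":[-0.96,0.16,0.2],"grip":255},{"xyz":[0.1,0.8,-0.6],"dr":[-0.96,0.16,0.2],"grip":255},{"xyz":[0.1,0.8,-0.7],"dr":[-0.96,0.16,0.2],"grip":255},{"xyz":[0,0.6,-0.7],"dr":[-0.6,0.1,0.2],"grip":255}]'

```text
time: 13.23
position: [0.6, 0.1886, 0.1388]
tool_rot: [0.004, -0.669, 0.743, -0.007]
ft_force: [1.4, -0.7, -1.4]
opening: 0.0258
```

```bash
python3 st.py
```

```text
t 13.2333 pos [0.6    0.1886 0.1388] yawx -95.96322146232495 x [-0.1039 -0.9946  0.0025] z [ 0.0156 -0.0042 -0.9999] F [ 1.4257 -0.7038 -1.446 ] T [ 0.0299 -0.166  -0.0197] op 0.0258418370724478 q [ 0.6221  0.3505 -0.2383  0.0151 -0.9718 -0.7347]
```

Request:
apply_moves --moves '[{"xyz":[0,0,-0.7],"dr":[0.06,0.2,0],"grip":255},{"xyz":[0,0,-0.7],"dr":[0,0,0],"grip":255},{"xyz":[0,0,-0.7],"dr":[0,0,0],"grip":255},{"xyz":[0,0,-0.5],"dr":[0,0,0],"grip":255}]'

```text
time: 13.57
position: [0.595, 0.2065, 0.0304]
tool_rot: [0.003, -0.678, 0.735, -0.004]
ft_force: [-0.3, -1.2, -0.9]
opening: 0.0255
```

```bash
python3 st.py
python3 - <<'E'
from h import *
np.set_printoptions(precision=4,suppress=True)
p,d,c=snap('wrist','w13.png')
for r in [30,80,130,160,200]:
    P=at_depth(c,[[u,r] for u in range(271,284,3)],[d[r,u] for u in range(271,284,3)]); print(r,np.median(P,0))
E
```

```text
t 13.5667 pos [0.595  0.2065 0.0304] yawx -94.55122125024718 x [-0.0794 -0.9968  0.0018] z [ 0.0098 -0.0026 -0.9999] F [-0.3446 -1.2055 -0.9451] T [ 0.0085  0.09   -0.076 ] op 0.025475168203756067 q [ 0.6485  0.4741 -0.3338  0.0116 -0.7566 -0.7363]
30 [0.587  0.1017 0.0328]
80 [0.5884 0.1192 0.033 ]
130 [0.59   0.1378 0.0334]
160 [0.5909 0.1494 0.0346]
200 [0.5923 0.1659 0.0349]
```

View pics/w13.png

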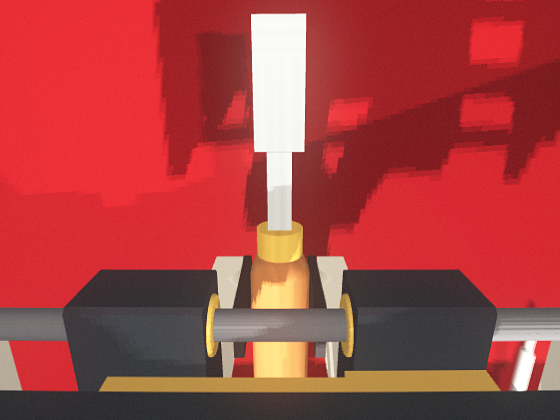

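Request:
apply_moves --moves '[{"xyz":[0,-0.2,-0.3],"dr":[0.04,0.14,0],"grip":255},{"xyz":[0,-0.1,-0.15],"dr":[0,0,0],"grip":255},{"xyz":[0,0,0],"dr":[0,0,0],"grip":255}]'

```text
time: 13.87
position: [0.5918, 0.1985, 0.0119]
tool_rot: [-0.0, -0.681, 0.732, 0.0]
ft_force: [-0.3, 0.1, -1.7]
opening: 0.0257
```

```bash
python3 st.py
```

```text
t 13.8667 pos [0.5918 0.1985 0.0119] yawx -94.09937302872066 x [-0.0715 -0.9974 -0.    ] z [-0.0009  0.0001 -1.    ] F [-0.2755  0.0673 -1.7261] T [ 0.0326 -0.119   0.0101] op 0.025689505487678614 q [ 0.6356  0.4953 -0.3473 -0.0009 -0.7289 -0.7065]
```

Request:
apply_moves --moves '[{"xyz":[0,0,0],"dr":[0,0,0],"grip":120},{"xyz":[0,0,0],"dr":[0,0,0],"grip":60},{"xyz":[0,0,0],"dr":[0,0,0],"grip":60},{"xyz":[0,0,0],"dr":[0,0,0],"grip":60},{"xyz":[0,0,0.8],"dr":[0,0,0],"grip":60},{"xyz":[0,0,0.9],"dr":[0,0,0],"grip":60},{"xyz":[-0.05,-0.6,0.9],"dr":[0,0,0],"grip":255},{"xyz":[-0.1,-0.85,0.5],"dr":[0,0,-0.3],"grip":255},{"xyz":[-0.1,-0.85,0],"dr":[0,0,-0.3],"grip":255},{"xyz":[-0.1,-0.85,0],"dr":[0,0,-0.3],"grip":255},{"xyz":[-0.1,-0.85,0],"dr":[0,0,-0.3],"grip":255}]'

```text
time: 14.78
position: [0.577, 0.0386, 0.146]
tool_rot: [0.005, -0.652, 0.758, -0.003]
ft_force: [0.5, -0.2, 0.7]
opening: 0.0378
```

```bash
python3 st.py
python3 - <<'E'
from h import *
p,d,c=snap('scene','s14.png')
E
```

```text
t 14.7833 pos [0.577  0.0386 0.146 ] yawx -98.62726349683503 x [-0.15   -0.9887 -0.0043] z [ 0.0119  0.0025 -0.9999] F [ 0.5161 -0.1899  0.6912] T [ 0.0396 -0.098  -0.0061] op 0.037821807741790135 q [ 0.4064  0.2675 -0.3368  0.003  -0.9546 -0.5587]
```

View pics/s14.png

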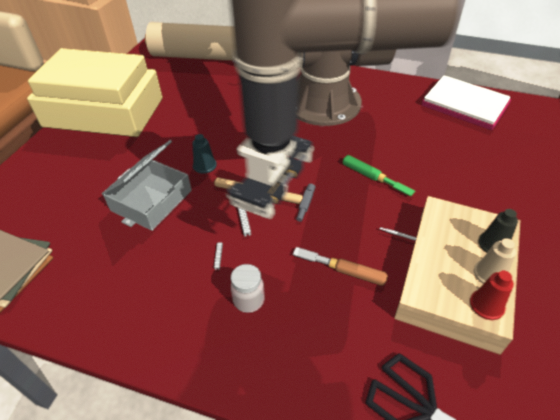

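Request:
apply_moves --moves '[{"xyz":[-0.07,-0.75,0],"dr":[-0.03,0.1,-0.1],"grip":255},{"xyz":[-0.07,-0.75,0],"dr":[0,0,-0.1],"grip":255},{"xyz":[-0.07,-0.75,0],"dr":[0,0,-0.1],"grip":255},{"xyz":[-0.07,-0.75,0],"dr":[0,0,-0.1],"grip":255},{"xyz":[-0.07,-0.75,0],"dr":[0,0,-0.1],"grip":255},{"xyz":[-0.07,-0.75,-0.1],"dr":[0,0,-0.1],"grip":255},{"xyz":[-0.07,-0.75,-0.1],"dr":[0,0,0],"grip":255}]'

```text
time: 15.42
position: [0.5551, -0.1857, 0.142]
tool_rot: [0.004, -0.633, 0.774, -0.004]
ft_force: [0.1, 0.0, -0.6]
opening: 0.0001
```

```bash
python3 st.py;  python3 lid.py scene s15.png
```

```text
t 15.4167 pos [ 0.5551 -0.1857  0.142 ] yawx -101.41902991327112 x [-0.198  -0.9802 -0.0021] z [ 0.0116 -0.0002 -0.9999] F [ 0.1469  0.0388 -0.5892] T [ 0.1695 -0.0966 -0.0209] op 0.00010861843330947017 q [ 0.0112  0.2829 -0.3243  0.0004 -0.952  -0.2107]
lid angle (np.int64(133), np.float64(0.72)) n 430
```

View pics/s15.png

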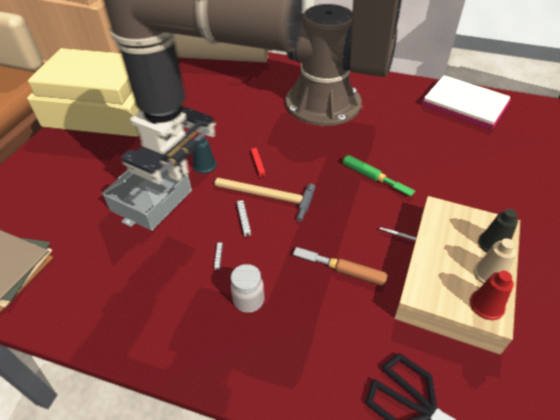

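Request:
apply_moves --moves '[{"xyz":[-0.12,-0.6,-0.12],"dr":[0,0.1,0],"grip":255},{"xyz":[-0.12,-0.6,-0.1],"dr":[0,0,0],"grip":255},{"xyz":[-0.1,-0.5,0.1],"dr":[0,0,0],"grip":255},{"xyz":[-0.1,-0.5,0.2],"dr":[0,0,0],"grip":255},{"xyz":[-0.1,-0.5,0.2],"dr":[0,0,0],"grip":255}]'

```text
time: 15.88
position: [0.5357, -0.2959, 0.157]
tool_rot: [0.008, -0.632, 0.775, -0.002]
ft_force: [-0.6, 4.6, 2.1]
opening: 0.0002
```

```bash
python3 st.py;  python3 lid.py scene s16.png; python3 lid.py top t16.png
```

```text
t 15.8833 pos [ 0.5357 -0.2959  0.157 ] yawx -101.54290980090693 x [-0.2001 -0.9797 -0.0096] z [ 0.0142  0.0069 -0.9999] F [-0.6187  4.5756  2.1312] T [1.4192 0.2122 0.0697] op 0.00020236929111486563 q [-0.192   0.3106 -0.2406 -0.0112 -1.0071 -0.0036]
lid angle (np.int64(701), np.float64(1.1300000000000001)) n 1883
lid angle (0,) n 0
```

View pics/s16.png

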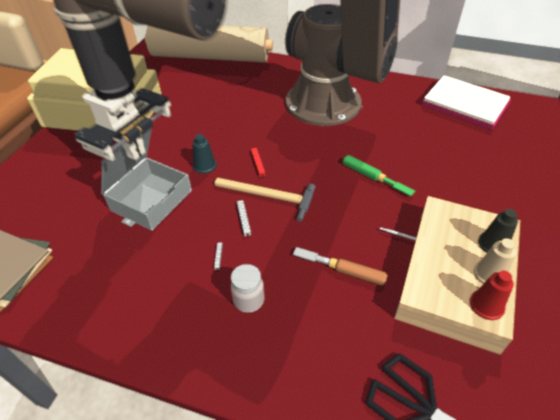

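Request:
apply_moves --moves '[{"xyz":[-0.09,-0.47,0.15],"dr":[0,0,0],"grip":255},{"xyz":[-0.09,-0.47,0.1],"dr":[0,0,0],"grip":255},{"xyz":[-0.04,-0.2,0],"dr":[0,0,0],"grip":255}]'

```text
time: 16.23
position: [0.5266, -0.3426, 0.1672]
tool_rot: [0.008, -0.631, 0.775, -0.002]
ft_force: [-0.2, 1.5, 2.0]
opening: 0.0002
```

```bash
python3 st.py;  python3 lid.py scene s17.png
```

```text
t 16.2333 pos [ 0.5266 -0.3426  0.1672] yawx -101.70096084617654 x [-0.2028 -0.9792 -0.0097] z [ 0.0157  0.0066 -0.9999] F [-0.1586  1.5306  1.973 ] T [ 0.8871 -0.3336  0.0653] op 0.00016363031457114453 q [-0.2731  0.3263 -0.1913 -0.0123 -1.0398  0.075 ]
lid angle (np.int64(1456), np.float64(1.48)) n 3072
```

Request:
apply_moves --moves '[{"xyz":[0.1,0.5,0.1],"dr":[0,0,0],"grip":255},{"xyz":[0.1,0.7,0.1],"dr":[-0.05,0.2,0],"grip":255},{"xyz":[0,0.7,0],"dr":[0,0,-0.98],"grip":100},{"xyz":[0,0.7,0],"dr":[0,0,-0.98],"grip":100},{"xyz":[0,0.7,0],"dr":[0,0,-0.98],"grip":100},{"xyz":[0,0.7,0],"dr":[0,0,-0.98],"grip":100},{"xyz":[0,0.7,0],"dr":[0,0,-0.98],"grip":100},{"xyz":[0,0.7,-0.2],"dr":[0,0,-0.98],"grip":100},{"xyz":[0,0.7,-0.3],"dr":[0,0,-0.98],"grip":100},{"xyz":[0,0.7,-0.3],"dr":[0,0,-0.98],"grip":100},{"xyz":[0,0.3,-0.3],"dr":[0,0,-0.98],"grip":100},{"xyz":[0,0,0],"dr":[0,0,-0.98],"grip":100}]'

```text
time: 17.28
position: [0.5284, -0.0422, 0.1223]
tool_rot: [-0.001, -0.316, 0.949, 0.002]
ft_force: [0.3, 0.2, -0.8]
opening: 0.0525
```

```bash
python3 st.py
python3 - <<'E'
from h import *
np.set_printoptions(precision=4,suppress=True)
p,d,c=snap('wrist','w18.png')
print(proj(c,[[.524,-.056,.014],[.524+.0425,-.056+.0263,.014],[.524-.0425,-.056-.0263,.014]]))
E
```

```text
t 17.2833 pos [ 0.5284 -0.0422  0.1223] yawx -143.13444469289078 x [-0.8    -0.5999  0.0002] z [-0.0027  0.0033 -1.    ] F [ 0.3076  0.1766 -0.7627] T [ 0.0112 -0.0554  0.0046] op 0.052546429107188326 q [ 0.2876  0.2276 -0.4533 -0.0051 -0.8916 -1.2117]
[[268.0854 193.8175]
 [262.9245 256.5195]
 [273.8746 123.6719]]
```

View pics/w18.png

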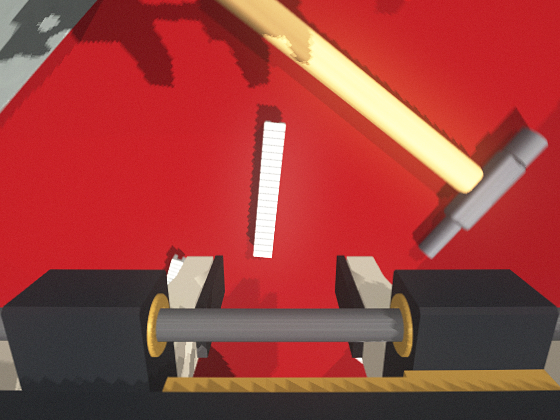

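Request:
apply_moves --moves '[{"xyz":[-0.1,-0.35,-0.3],"dr":[0,0,-0.9],"grip":100},{"xyz":[0,0,-0.7],"dr":[0,0,-0.35],"grip":100},{"xyz":[0,0,-0.7],"dr":[0,0,0],"grip":100},{"xyz":[0,0,-0.5],"dr":[0,0,0],"grip":100},{"xyz":[0,0,0],"dr":[0,0,0],"grip":100}]'

```text
time: 17.75
position: [0.5251, -0.0547, 0.0336]
tool_rot: [0.002, -0.275, 0.961, 0.001]
ft_force: [-0.3, -0.4, -0.8]
opening: 0.0535
```

```bash
python3 st.py
```

```text
t 17.75 pos [ 0.5251 -0.0547  0.0336] yawx -148.06983441830343 x [-0.8487 -0.5289 -0.0047] z [ 0.0036  0.0031 -1.    ] F [-0.2532 -0.3571 -0.7919] T [ 0.0088 -0.0444  0.092 ] op 0.053479881135665416 q [ 0.2664  0.3409 -0.5542 -0.0033 -0.6713 -1.2773]
```

Request:
apply_moves --moves '[{"xyz":[-0.03,-0.03,-0.4],"dr":[0,0.05,0],"grip":100},{"xyz":[0,0,-0.2],"dr":[0,0,0],"grip":100},{"xyz":[0,0,-0.03],"dr":[0,0,0],"grip":255},{"xyz":[0,0,0],"dr":[0,0,0],"grip":255},{"xyz":[0,0,0],"dr":[0,0,0],"grip":255},{"xyz":[0,0,0],"dr":[0,0,0],"grip":255},{"xyz":[0,0,0],"dr":[0,0,0],"grip":255},{"xyz":[0,0,0],"dr":[0,0,0],"grip":255},{"xyz":[0,0,0],"dr":[0,0,0],"grip":255}]'

```text
time: 18.5
position: [0.527, -0.0554, 0.0134]
tool_rot: [0.003, -0.278, 0.961, 0.001]
ft_force: [-0.8, 0.1, -1.1]
opening: 0.0137
```

```bash
python3 st.py
```

```text
t 18.5 pos [ 0.527  -0.0554  0.0134] yawx -147.7306046267722 x [-0.8455 -0.5339 -0.0068] z [ 0.0061  0.003  -1.    ] F [-0.7764  0.1372 -1.0559] T [ 0.085  -0.1198 -0.0128] op 0.013724989994871007 q [ 0.2648  0.3738 -0.5692 -0.0022 -0.621  -1.2706]
```

Request:
apply_moves --moves '[{"xyz":[0,0,0.6],"dr":[0,0,0],"grip":255},{"xyz":[0,0,0.9],"dr":[0,0,0.8],"grip":255},{"xyz":[0,-0.3,0.9],"dr":[0,0,0.98],"grip":255},{"xyz":[0.02,-0.5,0.4],"dr":[0,0,0.98],"grip":255},{"xyz":[0.02,-0.5,0],"dr":[0,0,0.98],"grip":255},{"xyz":[0.02,-0.5,0],"dr":[0,0,0.98],"grip":255},{"xyz":[0.02,-0.5,0],"dr":[0,0,0.98],"grip":255},{"xyz":[0.02,-0.5,0],"dr":[0,0,0.98],"grip":255},{"xyz":[0.02,-0.5,0],"dr":[0,0,0.98],"grip":255},{"xyz":[0.02,-0.5,0],"dr":[0,0,0.98],"grip":255},{"xyz":[0.02,-0.5,0],"dr":[0,0,0.98],"grip":255},{"xyz":[0.02,-0.5,0],"dr":[0,0,0.98],"grip":255}]'

```text
time: 19.5
position: [0.5328, -0.2528, 0.1354]
tool_rot: [0.006, -0.622, 0.783, -0.001]
ft_force: [0.9, 0.9, -0.5]
opening: 0.0135
```

```bash
python3 st.py; python3 lid.py scene s19.png; python3 -c "
from h import *
snap('wrist','w19.png')"
```

```text
t 19.5 pos [ 0.5328 -0.2528  0.1354] yawx -103.07779829838177 x [-0.2263 -0.974  -0.0073] z [ 0.0107  0.005  -0.9999] F [ 0.9461  0.931  -0.4595] T [ 0.0723 -0.0772 -0.0289] op 0.013461128286214107 q [-0.116   0.2983 -0.316  -0.0077 -0.9465 -0.1079]
lid angle (np.int64(688), np.float64(1.49)) n 2683
```

View pics/s19.png

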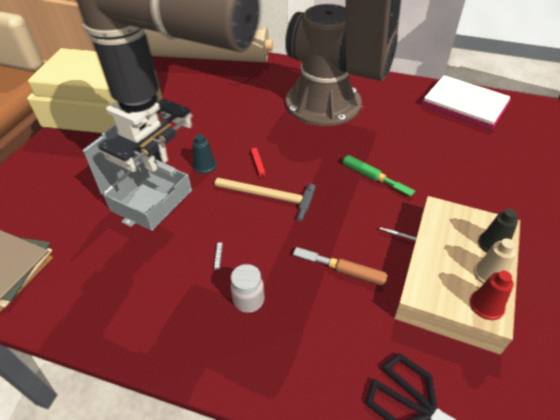

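View pics/w19.png

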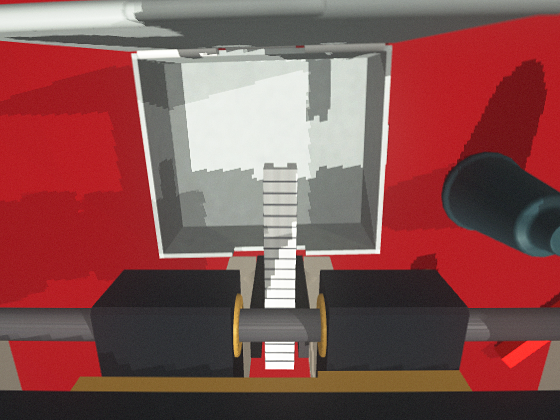

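Request:
apply_moves --moves '[{"xyz":[0.1,-0.6,0],"dr":[-0.07,0.15,0.4],"grip":255},{"xyz":[0,-0.2,-0.2],"dr":[0,0,0],"grip":255},{"xyz":[0,0,-0.4],"dr":[0,0,0],"grip":255}]'

```text
time: 19.85
position: [0.5384, -0.2878, 0.1138]
tool_rot: [0.001, -0.631, 0.776, -0.002]
ft_force: [-0.0, 0.8, -1.3]
opening: 0.0138
```

```bash
python3 st.py
```

```text
t 19.85 pos [ 0.5384 -0.2878  0.1138] yawx -101.7978839938912 x [-0.2045 -0.9789  0.0005] z [ 0.0049 -0.0016 -1.    ] F [-0.0193  0.7523 -1.3183] T [ 0.1694 -0.0859  0.0084] op 0.013753197119041306 q [-0.1709  0.3526 -0.295   0.0009 -0.9182 -0.0356]
```

Request:
apply_moves --moves '[{"xyz":[-0.03,0.04,-0.5],"dr":[0,0.05,0.1],"grip":255},{"xyz":[0,0,-0.6],"dr":[0,0,0],"grip":255},{"xyz":[0,0,-0.5],"dr":[0,0,0],"grip":255},{"xyz":[0,0,-0.3],"dr":[0,0,0],"grip":255},{"xyz":[0,0,0],"dr":[0,0,0],"grip":255}]'

```text
time: 20.27
position: [0.535, -0.2846, 0.0323]
tool_rot: [-0.0, -0.63, 0.776, -0.0]
ft_force: [-0.6, 0.3, -1.3]
opening: 0.0136
```

```bash
python3 st.py; python3 -c "
from h import *
snap('wrist','w20.png')"
```

```text
t 20.2667 pos [ 0.535  -0.2846  0.0323] yawx -101.85184579643706 x [-0.2054 -0.9787  0.0001] z [-0.     -0.0001 -1.    ] F [-0.6155  0.2612 -1.256 ] T [ 0.1636  0.0094 -0.0375] op 0.013640832210141337 q [-0.1668  0.4451 -0.3763  0.0001 -0.7494 -0.0402]
```

View pics/w20.png

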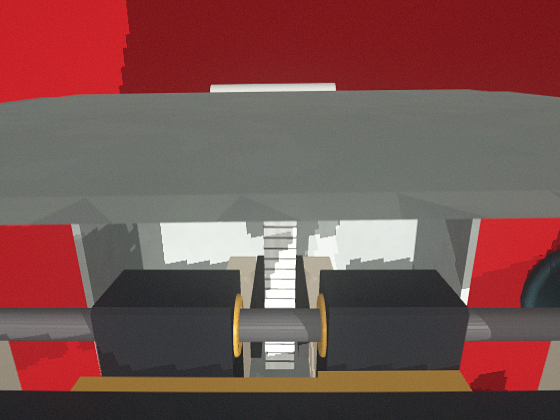

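Request:
apply_moves --moves '[{"xyz":[0,0,-0.3],"dr":[0,0,0],"grip":255},{"xyz":[0,0,-0.06],"dr":[0,0,0],"grip":255},{"xyz":[0,0,0],"dr":[0,0,0],"grip":180},{"xyz":[0,0,0],"dr":[0,0,0],"grip":150},{"xyz":[0,0,0],"dr":[0,0,0],"grip":150},{"xyz":[0,0,0],"dr":[0,0,0],"grip":150},{"xyz":[0,0,0.6],"dr":[0,0,0],"grip":150},{"xyz":[0,0,0.8],"dr":[0,0,0],"grip":150},{"xyz":[0,0.1,0.8],"dr":[0,0,0],"grip":150},{"xyz":[0.1,0.5,0.8],"dr":[0,0,0],"grip":150},{"xyz":[0.1,0.5,0.8],"dr":[0,0,0],"grip":255}]'

```text
time: 21.23
position: [0.5412, -0.241, 0.1772]
tool_rot: [-0.002, -0.628, 0.778, 0.001]
ft_force: [0.7, -0.5, -0.8]
opening: 0.0335
```

```bash
python3 st.py; python3 lid.py scene s21.png; python3 -c "
from h import *
snap('wrist','w21.png')"
```

```text
t 21.2333 pos [ 0.5412 -0.241   0.1772] yawx -102.13014566366765 x [-0.2101 -0.9777  0.0009] z [-0.004  -0.0001 -1.    ] F [ 0.6722 -0.537  -0.7806] T [ 0.1011 -0.3232 -0.0328] op 0.033511372390733055 q [-0.089   0.2697 -0.2533  0.0005 -1.0517 -0.123 ]
lid angle (np.int64(816), np.float64(1.48)) n 2252
```

View pics/w21.png

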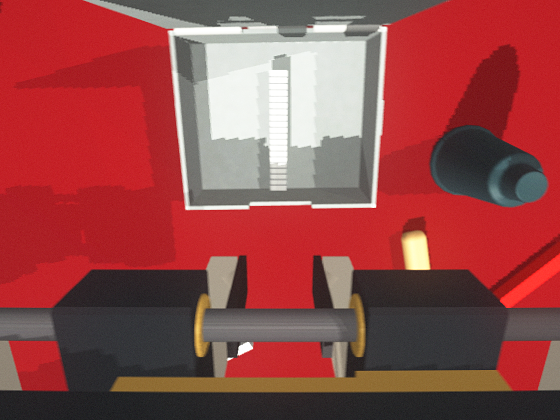

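View pics/s21.png

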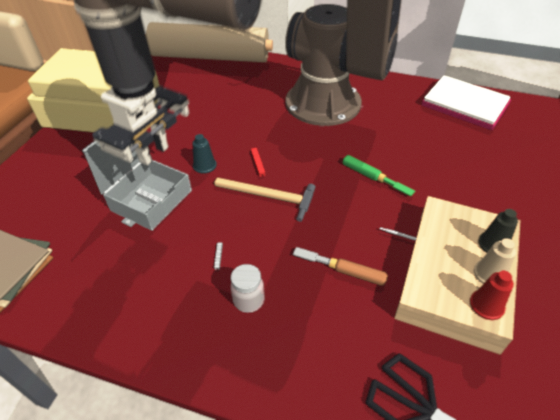

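Request:
apply_moves --moves '[{"xyz":[0,0,0.8],"dr":[0,0,0.1],"grip":255},{"xyz":[0,0,0.8],"dr":[0,0,0.1],"grip":255},{"xyz":[0,0,0.2],"dr":[0,0,0],"grip":255},{"xyz":[-0.15,-0.78,0],"dr":[0,0,0],"grip":255},{"xyz":[-0.15,-0.78,0],"dr":[0,0,0],"grip":255},{"xyz":[-0.15,-0.78,0],"dr":[0,0,0],"grip":255},{"xyz":[-0.15,-0.78,0],"dr":[0,0,0],"grip":255},{"xyz":[-0.15,-0.78,0],"dr":[0,0,0],"grip":255},{"xyz":[-0.03,-0.2,0],"dr":[0,0,0],"grip":255}]'

```text
time: 22.08
position: [0.5144, -0.4063, 0.2692]
tool_rot: [0.008, -0.639, 0.769, -0.01]
ft_force: [-0.1, -0.0, -0.4]
opening: 0.0004
```

```bash
cat >> st.py <<'E'
o=np.array([.5342,-.2962,0]); v=s['position']-o
print('tin frame TCP', v@[-.1945,-.981,0], v@[.981,-.1945,0], s['position'][2])
E
python3 st.py; python3 lid.py scene s22.png
```

```text
t 22.0833 pos [ 0.5144 -0.4063  0.2692] yawx -100.52533303164358 x [-0.1827 -0.9832  0.0015] z [ 0.0249 -0.0062 -0.9997] F [-0.0876 -0.0233 -0.4025] T [ 0.2312 -0.0434  0.0183] op 0.00037384797690347946 q [-0.3736  0.2941 -0.0009 -0.0035 -1.2503  0.191 ]
tin frame TCP 0.11188451332549879 0.0019616168692130924 0.2691765986942869
lid angle (np.int64(1772), np.float64(1.49)) n 3213
```

View pics/s22.png

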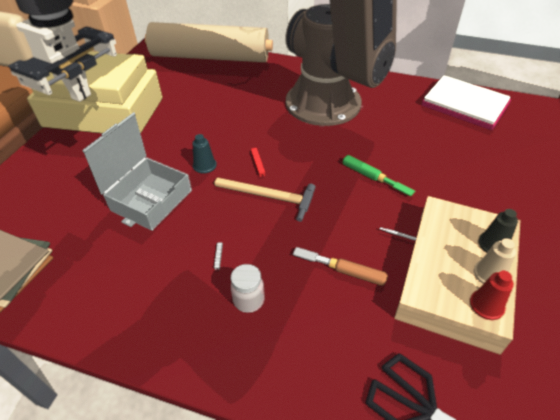

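Request:
apply_moves --moves '[{"xyz":[0,0.05,-0.8],"dr":[0.05,0.3,-0.1],"grip":255},{"xyz":[0,0.05,-0.9],"dr":[0,0,0],"grip":255},{"xyz":[0,0.05,-0.7],"dr":[0,0,0],"grip":255},{"xyz":[0,0,-0.1],"dr":[0,0,0],"grip":255}]'

```text
time: 22.47
position: [0.5147, -0.4021, 0.1708]
tool_rot: [0.003, -0.634, 0.773, -0.006]
ft_force: [-0.6, 1.1, -1.2]
opening: 0.0007
```

```bash
python3 st.py
```

```text
t 22.4667 pos [ 0.5147 -0.4021  0.1708] yawx -101.2806316319519 x [-0.1956 -0.9807  0.0042] z [ 0.0121 -0.0067 -0.9999] F [-0.6413  1.0539 -1.2419] T [0.2625 0.1644 0.0426] op 0.0007211047671157684 q [-0.364   0.3595 -0.1388  0.0023 -1.0588  0.1661]
tin frame TCP 0.10770740783840899 0.0014692664551205846 0.17077035703409593
```

Request:
apply_moves --moves '[{"xyz":[0.1,0.49,-0.1],"dr":[0,0,0],"grip":255},{"xyz":[0.1,0.49,-0.1],"dr":[0,0,0],"grip":255},{"xyz":[0.07,0.36,-0.08],"dr":[0,0,0],"grip":255},{"xyz":[0.07,0.36,-0.1],"dr":[0,0,0],"grip":255},{"xyz":[0.07,0.36,-0.17],"dr":[0,0,0],"grip":255}]'

```text
time: 22.88
position: [0.5313, -0.32, 0.1526]
tool_rot: [0.001, -0.634, 0.774, -0.008]
ft_force: [-0.8, -2.8, -0.5]
opening: -0.0001
```

```bash
python3 st.py; python3 lid.py scene s23.png
```

```text
t 22.8833 pos [ 0.5313 -0.32    0.1526] yawx -101.36967291843865 x [-0.1971 -0.9803  0.009 ] z [ 0.0114 -0.0114 -0.9999] F [-0.82   -2.7507 -0.4664] T [-1.1192  0.2885 -0.0464] op -5.592704562971837e-05 q [-0.2223  0.3234 -0.2419  0.0103 -0.9919  0.0184]
tin frame TCP 0.023931623705745714 0.001742551984144541 0.15255893822944713
lid angle (np.int64(632), np.float64(0.97)) n 1742
```

View pics/s23.png

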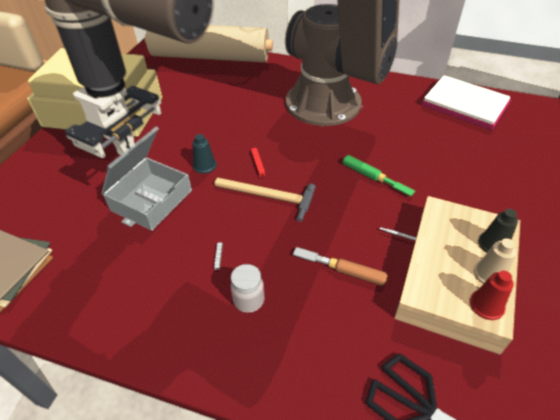

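Request:
apply_moves --moves '[{"xyz":[0.05,0.22,-0.24],"dr":[0,0,0],"grip":255},{"xyz":[0.05,0.22,-0.24],"dr":[0,0,0],"grip":255},{"xyz":[0.05,0.26,-0.28],"dr":[0,0,0],"grip":255},{"xyz":[0.04,0.2,-0.36],"dr":[0,0,0],"grip":255},{"xyz":[0.03,0.15,-0.35],"dr":[0,0,0],"grip":255}]'

```text
time: 23.35
position: [0.5435, -0.2743, 0.0977]
tool_rot: [0.003, -0.635, 0.773, -0.012]
ft_force: [-1.5, -1.8, 0.7]
opening: 0.0
```

```bash
python3 st.py; python3 lid.py scene s24.png
```

```text
t 23.35 pos [ 0.5435 -0.2743  0.0977] yawx -101.22600435768037 x [-0.1947 -0.9808  0.0106] z [ 0.0196 -0.0147 -0.9997] F [-1.5191 -1.7651  0.7345] T [-0.6079  0.3474 -0.0349] op 4.883117800337787e-05 q [-0.1394  0.3575 -0.338   0.0157 -0.8539 -0.0667]
tin frame TCP -0.023277546239110797 0.00483263302881512 0.09769099115741385
lid angle (np.int64(1107), np.float64(0.3)) n 3386
```

Request:
apply_moves --moves '[{"xyz":[0,0.05,-0.3],"dr":[0,0,0],"grip":255},{"xyz":[0,0.03,-0.3],"dr":[0,0,0],"grip":255},{"xyz":[0,0,-0.2],"dr":[0,0,0],"grip":255},{"xyz":[0,0,-0.1],"dr":[0,0,0],"grip":255}]'

```text
time: 23.73
position: [0.5447, -0.2691, 0.0665]
tool_rot: [0.002, -0.636, 0.771, -0.013]
ft_force: [-21.5, 15.8, 61.6]
opening: 0.0005
```

```bash
python3 st.py; python3 lid.py scene s25.png
```

```text
t 23.7333 pos [ 0.5447 -0.2691  0.0665] yawx -100.93877358954921 x [-0.1897 -0.9818  0.0124] z [ 0.0194 -0.0164 -0.9997] F [-21.5447  15.807   61.6013] T [ 5.7535  7.9219 -0.0602] op 0.0004968147872275907 q [-0.1289  0.392  -0.3731  0.0195 -0.7845 -0.0755]
tin frame TCP -0.028612472285772267 0.005003835835375427 0.06646944301857403
lid angle (np.int64(1122), np.float64(0.0)) n 3633
```

Request:
apply_moves --moves '[{"xyz":[0,0,0.3],"dr":[0,0,0],"grip":255},{"xyz":[0,0,0.8],"dr":[0,0,0],"grip":255},{"xyz":[0,0.3,0.9],"dr":[0,0,0],"grip":255},{"xyz":[0,0.9,0.6],"dr":[0,0,0],"grip":255},{"xyz":[0,0.9,0.3],"dr":[0,0,0],"grip":255},{"xyz":[0,0.9,0],"dr":[0,0,0],"grip":255},{"xyz":[0,0.9,0],"dr":[0,0,0],"grip":255},{"xyz":[0,0,0],"dr":[0,0,0],"grip":255}]'

```text
time: 24.45
position: [0.5461, -0.1094, 0.1943]
tool_rot: [0.007, -0.634, 0.773, -0.015]
ft_force: [-0.4, -0.4, -0.6]
opening: 0.0005
```

```bash
python3 st.py; python3 lid.py scene s26.png; python3 lid.py top t26.png
python3 - <<'E'
from h import *
np.set_printoptions(precision=4,suppress=True)
from lid import lid
P,p,d,c=lid('scene')
cv2.imwrite('pics/s26c.png',cv2.resize(p[130:260,80:280],None,fx=4,fy=4,interpolation=cv2.INTER_CUBIC))
for n in ['scene']:
  for k in range(-7,7):
    q=P[(P[:,0]>k*.01)&(P[:,0]<k*.01+.01)]; print(k,len(q),np.median(q[:,2]) if len(q) else 0,end='; ')
E
```

```text
t 24.45 pos [ 0.5461 -0.1094  0.1943] yawx -101.28976477755286 x [-0.1958 -0.9806  0.0081] z [ 0.0291 -0.014  -0.9995] F [-0.4361 -0.4214 -0.5509] T [0.0233 0.0434 0.0069] op 0.00048491985177319885 q [ 0.1671  0.1773 -0.3429  0.0219 -1.0243 -0.3752]
tin frame TCP -0.18558477665146983 -0.024712012274990074 0.19432044591386072
lid angle (np.int64(1888), np.float64(0.0)) n 2768
lid angle (np.int64(1367), np.float64(0.01)) n 2597
-7 210 0.058553956408548005; -6 211 0.058167172095441595; -5 221 0.05894352614564085; -4 199 0.059322120386532604; -3 194 0.05907969125200855; -2 201 0.05942679383991359; -1 195 0.05911176322093515; 0 189 0.059337969913749705; 1 191 0.05917186861199711; 2 192 0.05932424154686547; 3 188 0.05937194720646888; 4 181 0.05926874695839275; 5 173 0.05828579369076977; 6 149 0.058032635371840266;
```

View pics/s26.png

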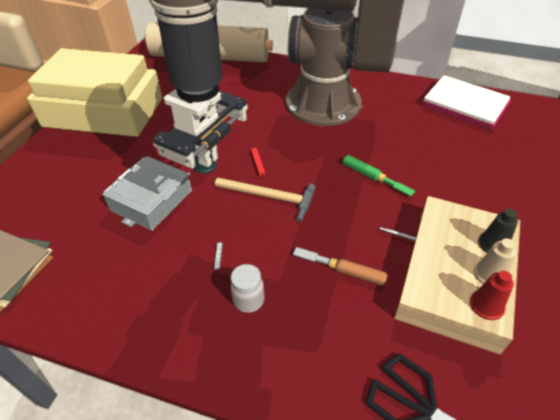

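View pics/s26c.png

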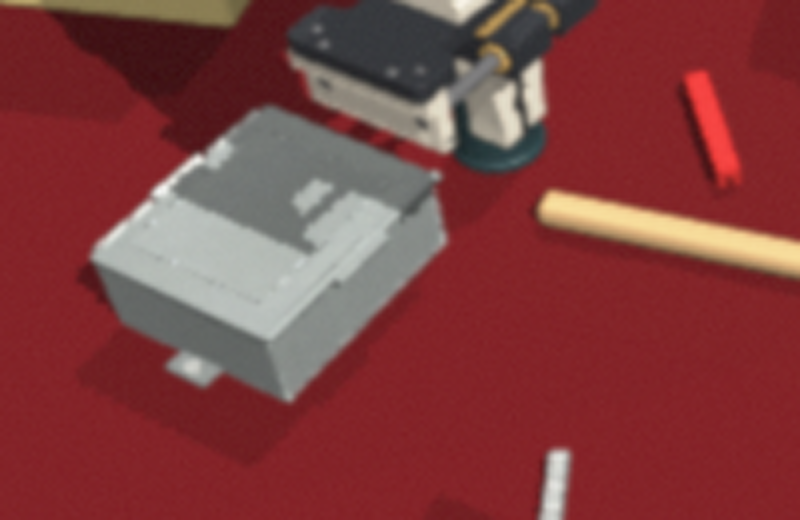

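```bash
python3 -c "
from h import *
print(env.job_done())"; python3 st.py
```

```text
the job is handed in; nothing more can be done
None
the job is handed in; nothing more can be done
```

The job is done and handed in at about 24.5 s of the 72 s allowed; no verdict came back.

- **Chisel out:** I drew it out by the blade about 160 mm and let it go on the bench. Its handle end was then about 34 mm clear of the shelf front.
- **Levering:** I took it again by the handle and put the blade about 40 mm into the notch. It raised the lid to about 0.72 rad with no slip in the grip, and the lid was measured at about 0.17 and 0.44 rad on the way. I then laid the chisel back on the bench.
- **Staples and lid:** With the closed fingers I pushed the lid on to about 1.48 rad. I placed the larger white stick of staples flat inside the tin, then pushed the lid down and pressed it shut. That press peaked at about 61 N in the vertical at the wrist, under the 120 N limit but harder than needed.

**Last checks:**
- **Lid:** it measured 0.00 rad in the scene camera and 0.01 rad in the top camera, with its surface level to about 1 mm.
- **Staples:** they were seen lying flat in the tin just before the lid was closed; they cannot be seen now.
- **Chisel and gripper:** the chisel lies on the bench well away from the tin, and the gripper is touching nothing (under 1 N).
- **Bystanders:** the hammer, awl and jar look unmoved in the last scene picture. The thread cone is mostly hidden behind the gripper there, but it looked unmoved in the pictures before. I judged all of these by eye and did not measure them again.

No check failed. The one small disagreement was the chisel's height in the wrist camera, about 1.5 mm off the arm's own reading and within the calibration's 2 mm.

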